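# Put the pen away in a lift-lid school desk and close it by its folding stay

## Robot

A 7-joint arm with a two-finger parallel gripper is mounted at the origin on the work surface. World frame = base frame: x ahead of the robot, y to its left, z up, the work surface at z = 0. Lengths are in m, angles in rad, forces in N, time in s.
With the tool pointing down it reaches from about 0.425 to 0.875 m from the base axis. Payload 4.7 kg.
Tool frame: the origin (TCP) lies at the very end of the fingers, on their centre line; the grasp point (between the pads) lies behind it (ctrl.tcp_to_grasp is the y of the grasp point in the tool frame, in m); y points along the fingers, x is the direction in which the jaws open and shut, and the axes are right-handed (so a half turn about y gives the same grasp; the last joint's range is limited). The gripper opens to 87 mm and grips with 3 to 60 N. Pads are 19 mm wide; open, the fingers measure 117 mm over their backs; the gripper's body (75 mm by 190 mm) begins 51 mm behind the grasp point.
Start: joints at [1.276, 0.321, -0.07, 1.45, 0.023, 1.371, -0.057], TCP at [0.198, -0.619, 0.223] pointing down, gripper open.
Joint ranges: [-2.86, 2.86], [-0.3, 2.09], [-1.38, 1.24], [0.06, 2.45], [-1.56, 4.7], [0.09, 2.05], [-2.69, 2.69]. Speed limits (rad/s): [2.57, 2.57, 3.14, 3.14, 3.14, 3.14, 3.14].

## Interface

Orientations are given as a rotation vector (axis times angle).
In Python, from bench import ctrl, get_image, workorder gives the robot as it stands.
- The arm moves only by the tool drive_tool, never from a script. Its argument "increments" is text: rows parted by semicolons, each of 5 numbers parted by spaces: the shift along the tool's x, y, z in mm, then the turn about the tool's y in degrees, then the closure in counts, from 0 (fully open) to 255 (shut). In form: tx ty tz yaw fingers; .... A call has 1 to 20 rows; each row shifts and turns the commanded pose from where the row before left it, along the tool's axes as they then stand; what a row does not reach is not made up. A row lasts 1/8 s, in which the tool goes at most 62.5 mm and 10.7 degrees, less where a joint would pass 70% of its speed; a pose out of reach is approached as far as the arm can. A call is refused whole if a number of a shift passes 62.5 or a number of a turn 10.7, either way. A call with a gripper value outside its range is refused whole. The fingers move at their own pace and stop on an object; "squeeze" is the grip in N (left out, the last holds). Time passes only in rows, so rows that do not move let the fingers close. It gives the time, the measured TCP pose, the force and the opening at its end, in the units of the state.
- ctrl.get_state(): the state, without advancing time (a new reading comes with each control period).
- get_image(name): name is "scene" or "top" or "wrist"; returns a dict with "img" (400x640x3 uint8, red, green, blue), "mtx" (3x3 intrinsics, pixels), "k1" (the pictures are not rectified: a ray, as slopes to the right and down, at radius r is drawn at 1 + k1 r^2 times it, then the intrinsics apply), "camera_from_world" (4x4, takes a point from world to camera coordinates). Camera axes: x right, y up, looking along -z (the intrinsics and any distortion apply to the point x, -y, -z); pixel columns grow to the right and rows downward; lengths in m; the calibration is good to about 2 mm. A picture is of the moment at which its call begins. There is no depth.
- workorder.close_job(): hands the job in, once; it reports no verdict.
The state is a dict: "time": time; "joint_positions": joint angles; "qd": joint speeds; "joint_torque": joint torques, N m; "position": TCP position; "tool_rot": TCP orientation; "ft_force": force on the tool from outside, world axes, zero at the start; "torque": the same for the moment, N m; "grip_width": opening from 0.0 (shut) to 1.0 (fully open).
Only numpy, scipy, OpenCV 4.12 (cv2) and the standard library are available. Lean on these libraries where they do the work, as an engineer would, in place of code of your own. Each camera call takes 0.05 s, during which the arm holds its last target.

## Task

Put the chrome pen away in the school desk: raise the lid by its brass pull until the folding stay on the near end locks and the lid stands open on its own, then put the pen inside on the desk's floor. After that break the stay by the brass knob at its elbow and ease the lid all the way shut, keeping hold so that it never drops. Use a light hand: feel for the stay's stop and do not strain it, as its foot must not be dragged along its slot, and leave everything else on the table as it is.

Things in the scene. Friction and masses are not known exactly. Their poses are not given: they have to be found in the camera images.
- desk: lift-lid school desk top in light oak, fixed: a box 300 mm long (own x), 270 deep (own y), 90 high, 14 mm boards; origin under its centre on the table, z up. Hinge line along own x at y = +85 mm, height 90; the strip behind it is fixed, the lid covers the rest down to y = -135. The folding stay is outside on the end board at own x = -150 (robot's end)
- desk_floor (a point): centre of the desk's inner floor, green, 10 mm above the table; inner space 272 mm (desk x) by 242 mm (desk y), open from above when the lid is up. Axes as the desk's
- lid (a joint): lid angle in rad: 0 shut, grows as the front edge rises. Lid 300 by 220 by 14 mm, 0.55 to 0.9 kg; it falls if let go unless the stay is locked. Rising, it is stopped hard by the straightened stay somewhere from 1.20 to 1.46 rad (differs each time: where the stay's foot is clamped in its slot), to be felt for
- lid_hinge (a point): middle of the hinge line, 90 mm above the table; the hinge axis is the desk's own x
- lid_pull (a point): centre of the brass ball pull, 24 mm across, on a 10 mm neck, 28 mm out from the middle of the lid's front edge, 248 mm from the hinge line; moves with the lid and points up when the lid is open
- stay_knob (a point): centre of the brass ball knob, 22 mm across, at the stay's elbow, 36 mm out (desk -x) from the end board, 25 mm out from the flat steel links. In the desk's y-z plane it runs on a circle of 95 mm about the foot pin: by the desk's front edge when shut, 60 to 80 mm before the hinge line and 120 to 140 mm above the table when locked. Moving it moves the lid, which hangs on it
- stay_slot (a point): middle of the upright slotted brass plate on the end board, 55 mm above the table, desk y = -40 mm. The foot pin of the stay's lower link is clamped in the slot within 12 mm above or below (differs each time). Lower link (foot pin to elbow) and upper link (elbow to a pin on the lid's edge, 125 mm from the hinge) are 95 mm each
- stay_foot (a joint): how far the foot pin has slipped up its slot since the start, in m. Its clamp screw holds some 22 N along the slot; once the stay is straight about 10 N of further pull at the lid's pull drags it. Just past straight the elbow meets its stop: eased off, the stay drops there by itself and bears the lid. Drawing the knob up and to the desk's front (-y) breaks it
- pen: chrome pen 140 mm long (own x), 10 mm thick, with a clip, about 30 g, lying on the table to the right of the desk; origin under its middle
- pot: brown clay pot with wooden stopper, 84 mm across, 122 mm tall, origin under its centre; leave alone
- protractor: purple plastic protractor about 105 by 75 mm, 4 mm thick, flat on the table; leave alone
- turntable: base of a wooden turntable, disc 170 mm across, top 24 mm above the table, turns freely, carries three chalk sticks; leave alone
- chalk0: yellow chalk stick 70 mm long, 10 mm thick, lying on the turntable, origin under its middle; leave alone
- chalk1: red chalk stick 70 mm long, 10 mm thick, lying on the turntable, origin under its middle; leave alone
- chalk2: blue chalk stick 70 mm long, 10 mm thick, lying on the turntable, origin under its middle; leave alone
- duster: board duster 130 by 50 by 40 mm, dark wood on grey felt, origin under its centre; leave alone
There are look-alikes about, which are no part of the job. Several things have the shape of the pen; the one meant has the colours described above.

How it is judged:
On the way, in this order (a step that is already met when the one before it is completed fails the run):
1. the lid stands open and still on its locked stay with the robot's hand off the desk, the pen not yet in it (value of joint lid above 1.1 rad and velocity of joint lid between -0.1 and 0.1 rad/s and contact force between the fingers and desk below 0.3 N and not (x of pen in the frame of desk between -0.135 and 0.135 m and y of pen in the frame of desk between -0.12 and 0.12 m and z of pen in the frame of desk below 0.025 m)), for 0.4 s.
2. the pen lies let go on the floor of the desk while the lid still stands open (x of pen in the frame of desk between -0.135 and 0.135 m and y of pen in the frame of desk between -0.12 and 0.12 m and z of pen in the frame of desk below 0.025 m and value of joint lid above 1.1 rad and contact force between the fingers and pen below 0.1 N), for 0.2 s.
3. the stay is broken and the lid is on its way down with the hand holding it (value of joint lid between 0.4 and 1 rad and contact force between the fingers and desk above 0.5 N), for 0.1 s.
At the end, for the whole second after the job is handed in: the lid is fully shut (within 0.02 rad) and the pen lies at rest on the floor inside the desk (x of pen in the frame of desk between -0.135 and 0.135 m and y of pen in the frame of desk between -0.12 and 0.12 m and z of pen in the frame of desk below 0.025 m and value of joint lid below 0.02 rad and linear speed of pen below 0.02 m/s); the robot touches nothing.
It fails at once if the lid drops: it falls faster than 1.5 rad/s (velocity of joint lid below -1.5 rad/s).
It fails at once if the stay is strained: its foot is dragged more than 2 mm along its slot (value of joint stay_foot above 0.002 m or value of joint stay_foot below -0.002 m).
It fails at once if a bystander (pot, protractor, chalk, duster) is shifted more than 30 mm or the pot is tipped (distance of any of pot, protractor, chalk0, chalk1, chalk2, duster from where it was at the start of the episode above 0.03 m or angle between pot's own z axis and vertical above 0.3 rad).
It also fails if it takes over 72 s, if anything falls off the work surface, if the arm or the gripper's body presses on something with over 40 N, if the wrist force passes 120 N, or if a joint passes its speed limit or range.

## Working session

There is one attempt and no reset: what is moved stays moved. The work goes in short steps, Python scripts to look and compute and a tool call to move; the robot and the scene stay as the last step left them, time stands still between calls to the robot, and variables do not carry over. Pictures are saved under pics/ and viewed, and the job is handed in when it is done.

Besides the shell and the picture viewer there is one more tool, called after "Call:" by a JSON object that holds its "method" and its "body". drive_tool: Moves the arm, as the interface text tells. Its arguments: {"type":"object","properties":{"increments":{"type":"string"},"squeeze":{"type":"number"}},"required":["increments"]}

```bash
ls; mkdir -p pics; cat > h.py <<'E'
import numpy as np, cv2
from bench import ctrl, get_image, workorder
from scipy.spatial.transform import Rotation as R
def pix2ray(im,uv):
    K=im["mtx"];k=im["k1"]
    p=np.array([(uv[0]-K[0,2])/K[0,0],(uv[1]-K[1,2])/K[1,1]])
    q=p.copy()
    for _ in range(30): q=p/(1+k*(q@q))
    M=im["camera_from_world"]
    d=M[:3,:3].T@np.array([q[0],-q[1],-1.])
    c=-M[:3,:3].T@M[:3,3]
    return c,d/np.linalg.norm(d)
def onplane(im,uv,z):
    c,d=pix2ray(im,uv); return c+d*(z-c[2])/d[2]
def proj(im,P):
    M=im["camera_from_world"]; p=M[:3,:3]@np.asarray(P,float)+M[:3,3]
    q=np.array([p[0],-p[1]])/-p[2]; q=q*(1+im["k1"]*(q@q)); K=im["mtx"]
    return np.array([K[0,0]*q[0]+K[0,2],K[1,1]*q[1]+K[1,2]])
def tri(rays):
    A=np.zeros((3,3));b=np.zeros(3)
    for c,d in rays:
        P=np.eye(3)-np.outer(d,d);A+=P;b+=P@c
    x=np.linalg.solve(A,b)
    return x,[np.linalg.norm((np.eye(3)-np.outer(d,d))@(x-c)) for c,d in rays]
def save(im,name): cv2.imwrite(f"pics/{name}.png",cv2.cvtColor(im["img"],cv2.COLOR_RGB2BGR))
def crop(im,name,x0,y0,x1,y1,f):
    cv2.imwrite(f"pics/{name}.png",cv2.resize(cv2.cvtColor(im["img"][y0:y1,x0:x1],cv2.COLOR_RGB2BGR),None,fx=f,fy=f,interpolation=cv2.INTER_CUBIC))
E
python3 - <<'E'
from h import *
import pickle
print(ctrl.get_state(), ctrl.tcp_to_grasp)
D={}
for n in("scene","top","wrist"):
    im=get_image(n);save(im,n+"0");D[n]=im;print(n,im["mtx"],im["k1"],im["camera_from_world"])
pickle.dump(D,open("im0.pkl","wb"))
E
```

```text
pics
{'time': 0.0, 'joint_positions': array([ 1.27608918,  0.32184377, -0.07008376,  1.45167387,  0.02258697,
        1.37077985, -0.05692002]), 'qd': array([-0.00070257,  0.00032751,  0.00062725, -0.00132444,  0.0002442 ,
       -0.00048871,  0.00117328]), 'joint_torque': array([ 2.33634746e-04, -4.91279769e+01, -4.03612750e-01, -3.12521517e+01,
       -6.37101755e-02,  4.36884561e-02,  1.62156934e-04]), 'position': array([ 0.19733926, -0.6187439 ,  0.22144857]), 'tool_rot': array([-1.33851987,  0.97993602, -0.97728669]), 'ft_force': array([ 0.21765847, -0.55993004,  0.34298611]), 'torque': array([ 0.03022582, -0.00239134,  0.03266167]), 'grip_width': 0.997541623748906} -0.0187
scene [[419.51175157   0.         315.13576198]
 [  0.         419.51175157 199.40396583]
 [  0.           0.           1.        ]] -0.0848814751750627 [[-0.21377515  0.97670353 -0.01871915  0.14202746]
 [-0.74157602 -0.14977873  0.65393527  0.30827592]
 [ 0.63589715  0.15367678  0.75631889 -1.63995554]
 [ 0.          0.          0.          1.        ]]
top [[381.76560422   0.         317.71704889]
 [  0.         381.76560422 196.03255779]
 [  0.           0.           1.        ]] 0.021053302539324897 [[ 1.16584373e-02 -9.99930680e-01  1.64831589e-03 -5.49829615e-02]
 [ 9.85880538e-01  1.17699705e-02  1.67036021e-01 -4.97521985e-01]
 [-1.67043842e-01 -3.22336422e-04  9.85949416e-01 -1.00453576e+00]
 [ 0.00000000e+00  0.00000000e+00  0.00000000e+00  1.00000000e+00]]
wrist [[323.00363505   0.         320.00910743]
 [  0.         323.00363505 197.23210667]
 [  0.           0.           1.        ]] -0.03564277128228127 [[ 0.30369404 -0.95276859 -0.00139168 -0.64849041]
 [ 0.91040683  0.29062136 -0.29444631  0.03548292]
 [ 0.28094365  0.0881546   0.95566701 -0.39089253]
 [ 0.          0.          0.          1.        ]]
```

View pics/scene0.png

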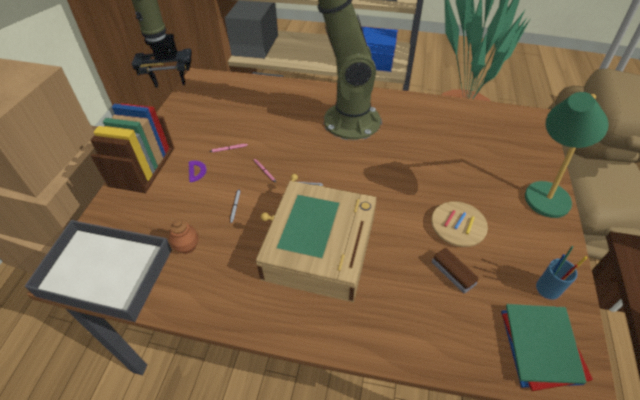

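View pics/top0.png

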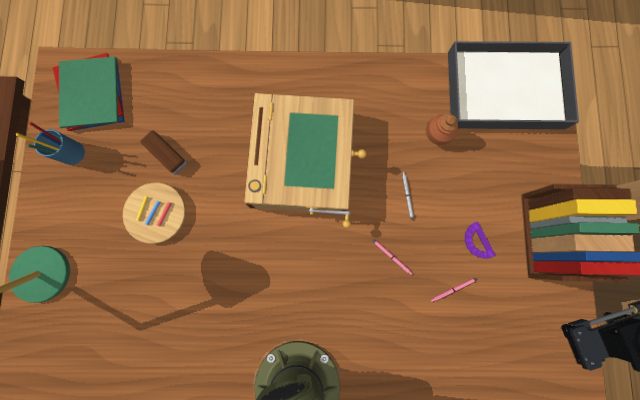

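View pics/wrist0.png

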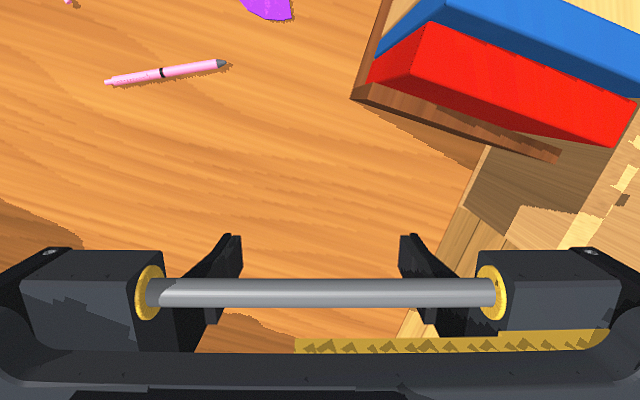

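The top view shows the desk at (303,150), with the pull at (361,154) and the stay knob at (346,223). There are three pen-shaped things: grey-white at (408,195), pink at (393,257) and pink at (453,290). The grey one fits "chrome". I'll check it in enlarged crops.

```bash
python3 - <<'E'
from h import *
import pickle
D=pickle.load(open("im0.pkl","rb"))
crop(D["top"],"t1",235,85,435,235,4)
crop(D["scene"],"s1",215,160,385,305,4.7)
E
```

```text
(no output)
```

View pics/t1.png

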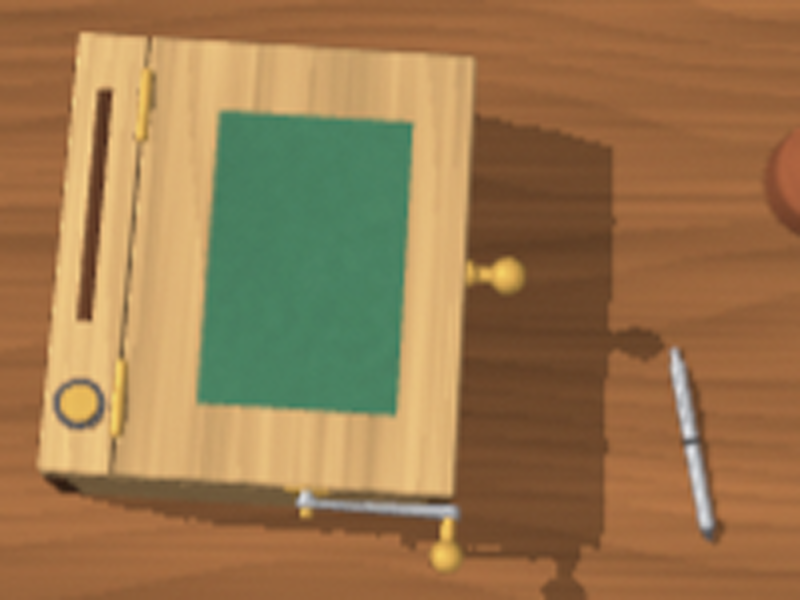

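View pics/s1.png

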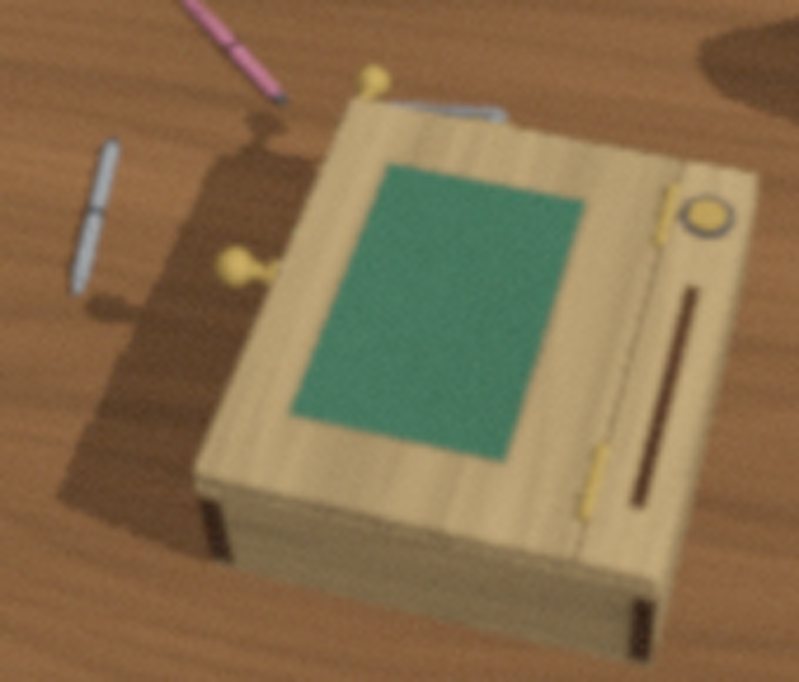

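The crop confirms that the grey pen at top (408,195) is the only chrome one. Next I measure the desk, the pull, the knob and the pen.

```bash
python3 - <<'E'
from h import *
import pickle
D=pickle.load(open("im0.pkl","rb")); T=D["top"];S=D["scene"]
t=lambda x,y:((x+.5)/4-.5+235,(y+.5)/4-.5+85)
s=lambda x,y:((x+.5)/4.7-.5+215,(y+.5)/4.7-.5+160)
for n,a,b in [("pull",t(508,275),s(236,266)),("knob",t(446,556),s(375,80)),
  ("c_front_far",t(474,57),s(197,475)),("c_front_near",t(455,497),s(353,100)),("c_back_far",t(80,33),s(658,585)),("c_back_near",t(40,471),s(758,175)),
  ("hinge_far",t(150,38),s(577,553)),("hinge_near",t(112,472),s(685,165)),
  ("pen_end1",t(676,352),s(77,290)),("pen_end2",t(711,538),s(112,143))]:
    x,e=tri([pix2ray(T,a),pix2ray(S,b)]); print(n,x.round(4),np.round(e,4), "top@z:",onplane(T,a,.005 if 'pen' in n else .09)[:2].round(4),onplane(S,b,.005 if 'pen' in n else .09)[:2].round(4))
for n,im in D.items():
  M=im["camera_from_world"];print(n,(-M[:3,:3].T@M[:3,3]).round(3))
st=ctrl.get_state();print(R.from_rotvec(st["tool_rot"]).as_matrix().round(3))
E
```

```text
pull [ 0.6028 -0.1615  0.1016] [0.0018 0.0018] top@z: [ 0.6066 -0.1647] [ 0.594  -0.1636]
knob [ 0.4186 -0.1215  0.0859] [0.0021 0.0021] top@z: [ 0.4186 -0.1233] [ 0.4221 -0.1182]
c_front_far [ 0.7532 -0.1392  0.1037] [0.0021 0.0021] top@z: [ 0.7598 -0.1425] [ 0.7449 -0.1414]
c_front_near [ 0.4549 -0.1261  0.103 ] [0.002 0.002] top@z: [ 0.4571 -0.1292] [ 0.4429 -0.1281]
c_back_far [0.7683 0.1256 0.1014] [0.0011 0.0011] top@z: [0.7737 0.1265] [0.7615 0.1263]
c_back_near [0.4685 0.1409 0.1034] [0.0026 0.0026] top@z: [0.471  0.1409] [0.4557 0.1432]
hinge_far [0.7619 0.0787 0.1084] [0.0025 0.0025] top@z: [0.7708 0.0787] [0.7507 0.0795]
hinge_near [0.4685 0.0947 0.1027] [0.0024 0.0024] top@z: [0.4709 0.0941] [0.4565 0.0962]
pen_end1 [ 0.5742 -0.2921  0.008 ] [0.0017 0.0017] top@z: [ 0.5754 -0.2946] [ 0.5721 -0.2916]
pen_end2 [ 0.4413 -0.3138  0.0057] [0.0016 0.0016] top@z: [ 0.4418 -0.3156] [ 0.4408 -0.3124]
scene [1.302 0.159 1.041]
top [ 0.323 -0.049  1.074]
wrist [ 0.274 -0.594  0.383]
[[ 0.304 -0.001  0.953]
 [-0.953  0.001  0.304]
 [-0.001 -1.    -0.   ]]
```

```bash
cat >> h.py <<'E'
def plan(target,ang=None,n=None,p0=None,a0=None,step=40.):
    """rows (tool axes) from measured pose to target TCP pos & tool-x heading (deg)"""
    st=ctrl.get_state(); M=R.from_rotvec(st["tool_rot"]).as_matrix()
    p=st["position"] if p0 is None else np.array(p0,float)
    a=np.degrees(np.arctan2(M[1,0],M[0,0])) if a0 is None else a0
    target=np.array(target,float); d=target-p
    t=0 if ang is None else (ang-a+180)%360-180
    if n is None: n=int(max(np.ceil(np.linalg.norm(d)*1000/step),np.ceil(abs(t)/10),1))
    rows=[]
    for i in range(n):
        h=np.radians(a+t*i/n); x=np.array([np.cos(h),np.sin(h),0]); z=np.array([-np.sin(h),np.cos(h),0])
        s=d/n*1000
        rows.append("%.1f %.1f %.1f %.2f"%(s@x,-s[2],s@z,-t/n))
    print("n",n,"from",p.round(4),"ang",round(a,2)); print("; ".join(rows))
def sh():
    st=ctrl.get_state(); M=R.from_rotvec(st["tool_rot"]).as_matrix()
    print("t",round(st["time"],2),"p",st["position"].round(4),"ang",round(np.degrees(np.arctan2(M[1,0],M[0,0])),2),"tilt",M[2,1].round(4),"F",st["ft_force"].round(2),"g",round(st["grip_width"],3),"q",st["joint_positions"].round(2))
E
python3 - <<'E'
from h import *
plan((0.23,-0.55,0.32),-72.3,step=60)
plan((0.595,-0.20,0.26),-2.85,p0=(0.23,-0.55,0.32),a0=-72.3,step=50)
E
```

```text
n 3 from [ 0.1974 -0.6189  0.2217] ang -72.3
-18.6 -32.8 17.3 -0.00; -18.6 -32.8 17.3 -0.00; -18.6 -32.8 17.3 -0.00
n 11 from [ 0.23 -0.55  0.32] ang -72.3
-20.2 5.5 41.3 -6.31; -15.6 5.5 43.3 -6.31; -10.7 5.5 44.7 -6.31; -5.7 5.5 45.6 -6.31; -0.7 5.5 46.0 -6.31; 4.4 5.5 45.8 -6.31; 9.4 5.5 45.0 -6.31; 14.3 5.5 43.7 -6.31; 19.0 5.5 41.9 -6.31; 23.5 5.5 39.5 -6.31; 27.7 5.5 36.7 -6.31
```

Call:
{"method": "drive_tool", "body": {"increments": "-18.6 -33 17.3 0 0; -18.6 -33 17.3 0 0; -18.6 -33 17.3 0 0; -20 5.5 41 -6.3 0; -15.5 5.5 43 -6.3 0; -11 5.5 45 -6.3 0; -6 5.5 45.5 -6.3 0; -1 5.5 46 -6.3 0; 4.5 5.5 46 -6.3 0; 9.5 5.5 45 -6.3 0; 14 5.5 44 -6.3 0; 19 5.5 42 -6.3 0; 23.5 5.5 39.5 -6.3 0; 27.5 5.5 36.5 -6.3 0; 0 0 0 0 0"}}

```text
time: 2.02
position: [0.5966, -0.1949, 0.2598]
tool_rot: [-1.567, 0.035, -0.034]
ft_force: [-0.5, 0.4, -0.6]
grip_width: 0.999
```

```bash
python3 - <<'E'
from h import *
import pickle
sh()
D={n:get_image(n) for n in("wrist","scene")}
pickle.dump(D,open("im1.pkl","wb"))
save(D["wrist"],"w1")
print(proj(D["wrist"],(.603,-.162,.099)))
E
```

```text
t 2.02 p [ 0.5966 -0.1949  0.2598] ang -2.55 tilt -1.0 F [-0.52  0.4  -0.62] g 0.999 q [ 0.71  0.3  -0.54  1.44  0.15  1.44  0.12]
[325.36332292 149.24801806]
```

View pics/w1.png

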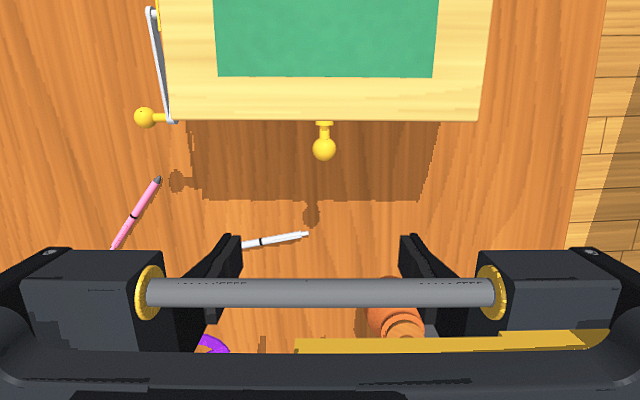

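The wrist view shows the pull at (324,149), 1 px from where I predicted it. The knob is at (145,117) and the chrome pen at about (265,240). I'll refine the pull and knob from all three views.

```bash
python3 - <<'E'
from h import *
import pickle
D=pickle.load(open("im0.pkl","rb")); D1=pickle.load(open("im1.pkl","rb"));T=D["top"];S=D["scene"];W=D1["wrist"]
hsv=cv2.cvtColor(W["img"],cv2.COLOR_RGB2HSV)
m=cv2.inRange(hsv,(20,180,120),(32,255,255))
n,l,s,c=cv2.connectedComponentsWithStats(m)
for i in range(1,n):
    if s[i,4]>60:print(s[i],c[i])
t=lambda x,y:((x+.5)/4-.5+235,(y+.5)/4-.5+85)
s=lambda x,y:((x+.5)/4.7-.5+215,(y+.5)/4.7-.5+160)
for n,a,b,w in [("pull",t(508,275),s(236,266),(324,149)),("knob",t(446,556),s(375,80),(144,117))]:
    rs=[pix2ray(T,a),pix2ray(S,b),pix2ray(W,w)]
    print(n,[x.round(4) for x in tri(rs)],tri(rs[:2])[0].round(4),tri([rs[0],rs[2]])[0].round(4),tri([rs[1],rs[2]])[0].round(4))
for w in [(168,122),(477,122),(310,233),(242,247)]: print(w,onplane(W,w,.104 if w[1]<130 else .005).round(4))
E
```

```text
[134 107  32  21 267] [148.28089888 118.74531835]
[313 121  23  40 352] [324.05397727 143.11079545]
[ 294  330  293   23 3476] [441.74252014 343.08371692]Traceback (most recent call last):
  File "<stdin>", line 13, in <module>
AttributeError: 'list' object has no attribute 'round'. Did you mean: 'count'?
```

```bash
python3 - <<'E'
from h import *
import pickle
D=pickle.load(open("im0.pkl","rb")); D1=pickle.load(open("im1.pkl","rb"));T=D["top"];S=D["scene"];W=D1["wrist"]
t=lambda x,y:((x+.5)/4-.5+235,(y+.5)/4-.5+85)
s=lambda x,y:((x+.5)/4.7-.5+215,(y+.5)/4.7-.5+160)
for n,a,b,w in [("pull",t(508,275),s(236,266),(324,149)),("knob",t(446,556),s(375,80),(144,117))]:
    rs=[pix2ray(T,a),pix2ray(S,b),pix2ray(W,w)]
    print(n,tri(rs)[0].round(4),np.round(tri(rs)[1],4),tri(rs[:2])[0].round(4),tri([rs[0],rs[2]])[0].round(4),tri([rs[1],rs[2]])[0].round(4))
for w in [(168,122),(477,122),(310,233),(242,247)]: print(w,onplane(W,w,.104 if w[1]<130 else .005).round(4))
# reach/clearance linkage table
# knob circle and lid angle as function of knob angle; assume pin at lid mid-plane (7mm)
for zf in(.045,.055,.065):
  out=[]
  for off in(0,.007):
    rp=np.hypot(.125,off); po=np.arctan2(off,.125)
    f=np.array([-.04,zf]);h=np.array([.085,.09])
    d=f-h;D_=np.hypot(*d)
    tt=np.arccos((D_**2+rp**2-.19**2)/(2*D_*rp)); low=np.arctan2(-d[1],-d[0])
    thl=tt-low-po
    pin=h+rp*np.array([-np.cos(thl+po),np.sin(thl+po)])
    pc=h+rp*np.array([-np.cos(po),np.sin(po)]); mid=(pc+f)/2; dd=pc-f; L=np.hypot(*dd); k=mid+np.array([-dd[1],dd[0]])/L*np.sqrt(.095**2-L*L/4)
    out.append((round(thl,3),((pin+f)/2).round(4),k.round(4)))
  print(zf,out)
E
```

```text
pull [ 0.6023 -0.1615  0.1013] [0.002  0.0017 0.0007] [ 0.6028 -0.1615  0.1016] [ 0.6017 -0.1617  0.1063] [ 0.6015 -0.1609  0.0999]
knob [ 0.4187 -0.1218  0.0856] [0.0019 0.0023 0.0005] [ 0.4186 -0.1215  0.0859] [ 0.4191 -0.1229  0.0859] [ 0.4168 -0.1212  0.0831]
(168, 122) [ 0.4517 -0.1276  0.104 ]
(477, 122) [ 0.7509 -0.141   0.104 ]
(310, 233) [ 0.5778 -0.2919  0.005 ]
(242, 247) [ 0.4802 -0.3093  0.005 ]
0.045 [(np.float64(1.31), array([0.0064, 0.1279]), array([-0.1323,  0.0675])), (np.float64(1.253), array([0.0063, 0.128 ]), array([-0.1314,  0.071 ]))]
0.055 [(np.float64(1.41), array([0.0125, 0.1342]), array([-0.1334,  0.0725])), (np.float64(1.352), array([0.0124, 0.1343]), array([-0.1326,  0.076 ]))]
0.065 [(np.float64(1.506), array([0.0185, 0.1399]), array([-0.1342,  0.0775])), (np.float64(1.449), array([0.0184, 0.14  ]), array([-0.1336,  0.081 ]))]
```

```bash
python3 - <<'E'
from h import *
plan((0.602,-0.1615,0.15),-2.7,n=5)
plan((0.602,-0.1615,0.083),-2.7,n=3,p0=(.602,-.1615,.15),a0=-2.7)
E
```

```text
n 5 from [ 0.5946 -0.2     0.2604] ang -2.99
1.1 22.1 7.8 -0.06; 1.1 22.1 7.8 -0.06; 1.1 22.1 7.8 -0.06; 1.1 22.1 7.8 -0.06; 1.1 22.1 7.8 -0.06
n 3 from [ 0.602  -0.1615  0.15  ] ang -2.7
0.0 22.3 0.0 -0.00; 0.0 22.3 0.0 -0.00; 0.0 22.3 0.0 -0.00
```

Call:
{"method": "drive_tool", "body": {"increments": "1 22 8 0 60; 1 22 8 0 60; 1 22 8 0 60; 1 22 8 0 60; 1 22 7 0 60; 0 22 0 0 60; 0 22 0 0 60; 0 23 0 0 60; 0 0 0 0 60; 0 0 0 0 60", "squeeze": 5}}

```text
time: 3.38
position: [0.602, -0.1627, 0.0851]
tool_rot: [-1.571, 0.042, -0.043]
ft_force: [0.8, -0.4, 0.0]
grip_width: 0.763
```

```bash
python3 - <<'E'
from h import *
sh()
W=get_image("wrist");save(W,"w2");S=get_image("scene");crop(S,"s2",215,140,385,300,4)
E
```

```text
t 3.38 p [ 0.602  -0.1627  0.0851] ang -3.11 tilt -1.0 F [ 0.81 -0.44  0.03] g 0.763 q [ 0.65  0.42 -0.53  1.66  0.23  1.12  0.  ]
```

View pics/w2.png

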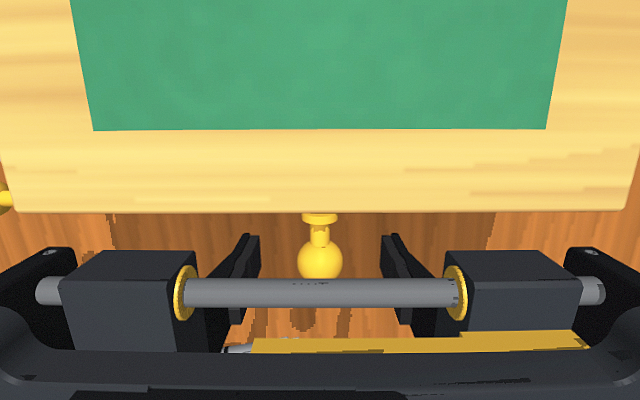

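View pics/s2.png

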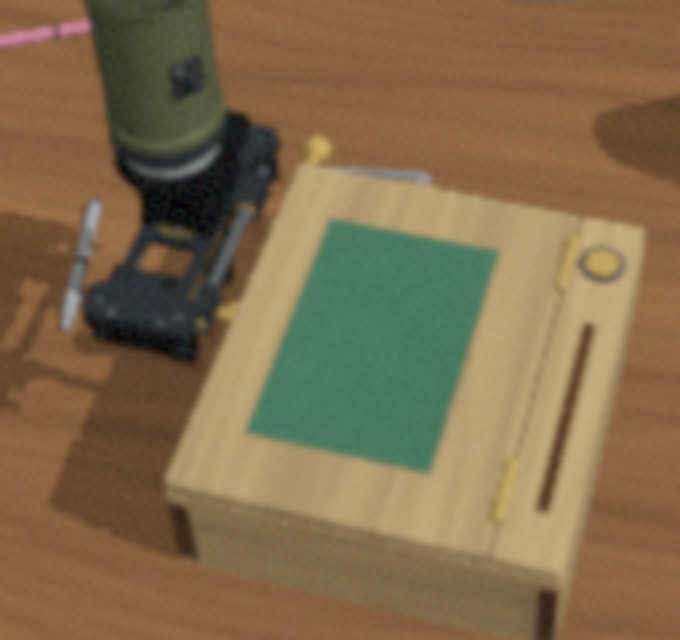

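The ball is centred between the fingers at (320,258). Closing with a light squeeze.

Call:
{"method": "drive_tool", "body": {"increments": "0 0 0 0 255; 0 0 0 0 255; 0 0 0 0 255; 0 0 0 0 255; 0 0 0 0 255; 0 0 0 0 255; 0 0 0 0 255", "squeeze": 7}}

```text
time: 4.35
position: [0.6019, -0.1614, 0.084]
tool_rot: [-1.57, 0.041, -0.041]
ft_force: [-0.0, 0.5, -0.7]
grip_width: 0.265
```

```bash
python3 - <<'E'
from h import *
sh()
# arc rows: pull radius about hinge; world dir of desk y
yaw=np.radians(-2.75); r=.248; e=np.arctan2(.007,.248); r=np.hypot(.248,.007)
ey=np.array([-np.sin(yaw),np.cos(yaw)])
for a in np.arange(0,1.5,.05):
    pass
def pt(th): return np.array([85-1000*r*np.cos(th+e),90+1000*r*np.sin(th+e)])
ths=np.arange(0,1.51,.05)
P=np.array([pt(t) for t in ths]);d=np.diff(P,axis=0)
h=np.radians(-3.11)
for t,(dy,dz) in zip(ths[1:],d):
    s=np.array([-np.sin(yaw),np.cos(yaw)])*dy
    x=np.array([np.cos(h),np.sin(h)]);z=np.array([-np.sin(h),np.cos(h)])
    print(round(t,2),"%.1f %.1f %.1f"%(s@x,-dz,s@z))
E
```

```text
t 4.35 p [ 0.6019 -0.1614  0.084 ] ang -3.01 tilt -1.0 F [-0.04  0.48 -0.71] g 0.265 q [ 0.65  0.42 -0.53  1.67  0.23  1.12  0.  ]
0.05 -0.0 -12.4 0.7
0.1 -0.0 -12.3 1.3
0.15 -0.0 -12.3 1.9
0.2 -0.0 -12.1 2.5
0.25 -0.0 -12.0 3.1
0.3 -0.0 -11.8 3.7
0.35 -0.0 -11.6 4.3
0.4 -0.0 -11.4 4.9
0.45 -0.0 -11.2 5.4
0.5 -0.0 -10.9 6.0
0.55 -0.0 -10.6 6.5
0.6 -0.0 -10.2 7.0
0.65 -0.0 -9.9 7.5
0.7 -0.1 -9.5 8.0
0.75 -0.1 -9.0 8.5
0.8 -0.1 -8.6 8.9
0.85 -0.1 -8.2 9.3
0.9 -0.1 -7.7 9.7
0.95 -0.1 -7.2 10.1
1.0 -0.1 -6.7 10.5
1.05 -0.1 -6.1 10.8
1.1 -0.1 -5.6 11.1
1.15 -0.1 -5.0 11.3
1.2 -0.1 -4.5 11.6
1.25 -0.1 -3.9 11.8
1.3 -0.1 -3.3 12.0
1.35 -0.1 -2.7 12.1
1.4 -0.1 -2.1 12.2
1.45 -0.1 -1.5 12.3
1.5 -0.1 -0.8 12.4
```

Call:
{"method": "drive_tool", "body": {"increments": "0 -6.2 0.3 0 255; 0 -6.2 0.4 0 255; 0 -12.3 1.3 0 255; 0 -12.3 1.9 0 255; 0 0 0 0 255", "squeeze": 7}}

```text
time: 4.97
position: [0.6021, -0.1573, 0.1224]
tool_rot: [-1.571, 0.041, -0.041]
ft_force: [1.2, -0.0, -4.2]
grip_width: 0.267
```

```bash
python3 - <<'E'
from h import *
sh()
S=get_image("scene");crop(S,"s3",200,120,385,300,4)
E
```

```text
t 4.97 p [ 0.6021 -0.1573  0.1224] ang -2.99 tilt -1.0 F [ 1.22 -0.04 -4.16] g 0.267 q [ 0.65  0.38 -0.54  1.63  0.21  1.19  0.01]
```

View pics/s3.png

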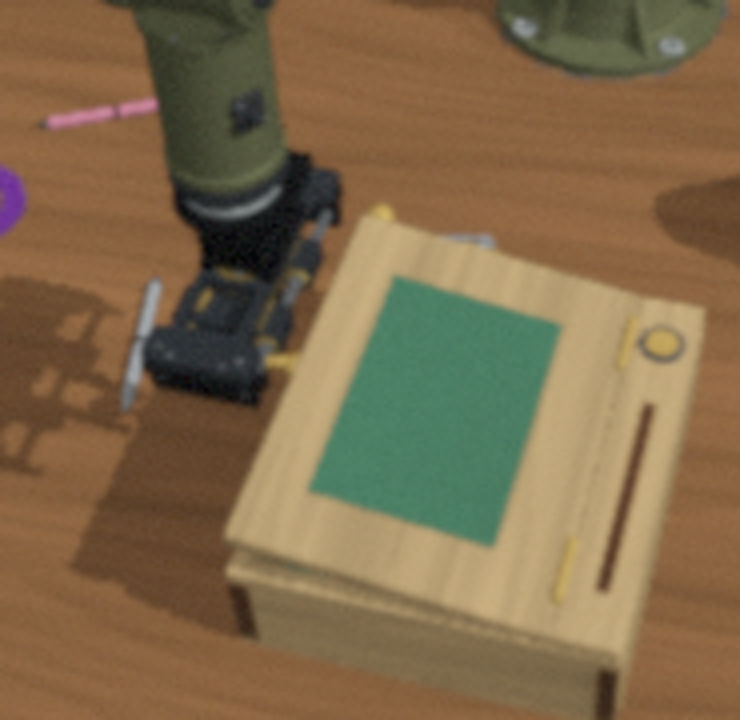

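The lid lifts with the hand at about 3.5 N and no slip. Carrying on around the arc to about 0.9 rad.

Call:
{"method": "drive_tool", "body": {"increments": "0 -12.1 2.5 0 255; 0 -12 3.1 0 255; 0 -11.8 3.7 0 255; 0 -11.6 4.3 0 255; 0 -11.4 4.9 0 255; 0 -11.2 5.4 0 255; 0 -10.9 6 0 255; 0 -10.6 6.5 0 255; 0 -10.2 7 0 255; 0 -9.9 7.5 0 255; 0 -9.5 8 0 255; 0 -9 8.5 0 255; 0 -8.6 8.9 0 255; 0 -8.2 9.3 0 255; 0 -7.7 9.7 0 255; 0 0 0 0 255"}}

```text
time: 7.02
position: [0.607, -0.0611, 0.2768]
tool_rot: [-1.571, 0.04, -0.04]
ft_force: [-1.5, -2.7, -0.4]
grip_width: 0.266
```

```bash
python3 - <<'E'
from h import *
sh()
st=ctrl.get_state()['position']
c=np.array([.6105,.0008]);yaw=np.radians(-2.75)
d=st[:2]-c; y=-np.sin(yaw)*d[0]+np.cos(yaw)*d[1]
print("desk y",y, "lid est",np.arctan2(st[2]+.015-.09,.085-y)-.028, "r",np.hypot(st[2]+.015-.09,.085-y))
S=get_image("scene");crop(S,"s4",200,100,385,300,3.5)
E
```

```text
t 7.03 p [ 0.607  -0.0611  0.2768] ang -2.91 tilt -1.0 F [-1.48 -2.74 -0.44] g 0.266 q [ 0.55  0.27 -0.61  1.46  0.15  1.47 -0.11]
desk y -0.06203501521302804 lid est 0.9130906249491132 r 0.24967445171083702
```

View pics/s4.png

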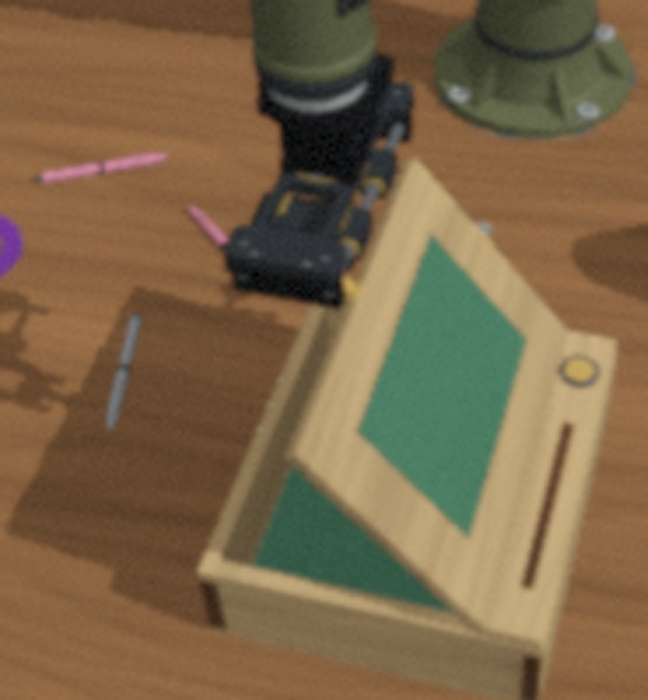

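Call:
{"method": "drive_tool", "body": {"increments": "0 -7.2 10.1 0 255; 0 -6.7 10.5 0 255; 0 -6.1 10.8 0 255; 0 -5.6 11.1 0 255; 0 -2.5 5.6 0 255; 0 0 0 0 255; 0 0 0 0 255", "squeeze": 6}}

```text
time: 7.95
position: [0.6093, -0.015, 0.3037]
tool_rot: [-1.571, 0.042, -0.041]
ft_force: [-2.5, -3.3, 3.6]
grip_width: 0.26
```

```bash
cat >> h.py <<'E'
C=np.array([.6105,.0008]);YAW=np.radians(-2.75)
def desk(p):
    d=np.array(p[:2])-C; return np.array([np.cos(YAW)*d[0]+np.sin(YAW)*d[1],-np.sin(YAW)*d[0]+np.cos(YAW)*d[1],p[2]])
def world(q):
    return np.array([C[0]+np.cos(YAW)*q[0]-np.sin(YAW)*q[1],C[1]+np.sin(YAW)*q[0]+np.cos(YAW)*q[1],q[2]])
def lidest():
    p=desk(ctrl.get_state()['position']);a=p[2]+.015-.09;b=.085-p[1]
    print("lid est",round(np.arctan2(a,b)-.028,4),"r",round(np.hypot(a,b),4))
E
python3 - <<'E'
from h import *
sh();lidest()
E
```

```text
t 7.95 p [ 0.6093 -0.015   0.3037] ang -3.05 tilt -1.0 F [-2.47 -3.28  3.62] g 0.26 q [ 0.49  0.26 -0.63  1.41  0.16  1.52 -0.19]
lid est 1.1276 r 0.25
```

Call:
{"method": "drive_tool", "body": {"increments": "-1 -1.5 0 0 255; 0 -2.6 5 0 255; 0 0 0 0 255; 0 0 0 0 255"}}

```text
time: 8.45
position: [0.6095, -0.0081, 0.3071]
tool_rot: [-1.569, 0.039, -0.041]
ft_force: [6.3, 1.4, -7.4]
grip_width: 0.266
```

```bash
python3 - <<'E'
from h import *
sh();lidest()
E
```

```text
t 8.45 p [ 0.6095 -0.0081  0.3071] ang -2.93 tilt -1.0 F [ 6.28  1.43 -7.35] g 0.266 q [ 0.49  0.26 -0.64  1.4   0.15  1.52 -0.19]
lid est 1.1581 r 0.2504
```

Call:
{"method": "drive_tool", "body": {"increments": "0.6 0.6 0 0 255; 0 -1.9 4.6 0 255; 0 0 0 0 255; 0 0 0 0 255", "squeeze": 5}}

```text
time: 8.95
position: [0.6097, -0.0043, 0.309]
tool_rot: [-1.57, 0.041, -0.041]
ft_force: [4.2, 1.7, -7.5]
grip_width: 0.27
```

```bash
python3 - <<'E'
from h import *
sh();lidest()
E
```

```text
t 8.95 p [ 0.6097 -0.0043  0.309 ] ang -2.97 tilt -1.0 F [ 4.22  1.68 -7.51] g 0.27 q [ 0.48  0.26 -0.64  1.4   0.16  1.53 -0.2 ]
lid est 1.1752 r 0.2507
```

Call:
{"method": "drive_tool", "body": {"increments": "0.4 1.2 0.4 0 255; 0 -1.8 4.6 0 255; 0 0 0 0 255; 0 0 0 0 255", "squeeze": 5}}

```text
time: 9.45
position: [0.61, -0.0, 0.3104]
tool_rot: [-1.571, 0.042, -0.041]
ft_force: [-0.8, -1.4, -0.4]
grip_width: 0.271
```

```bash
python3 - <<'E'
from h import *
sh();lidest()
E
```

```text
t 9.45 p [ 0.61   -0.      0.3104] ang -3.02 tilt -1.0 F [-0.75 -1.42 -0.4 ] g 0.271 q [ 0.47  0.27 -0.64  1.4   0.16  1.53 -0.21]
lid est 1.1931 r 0.2506
```

Call:
{"method": "drive_tool", "body": {"increments": "0 -1.6 4.7 0 255; 0 -1.5 4.7 0 255; 0 0 0 0 255", "squeeze": 3}}

```text
time: 9.82
position: [0.6106, 0.0103, 0.3138]
tool_rot: [-1.571, 0.04, -0.041]
ft_force: [-2.2, -2.2, 4.8]
grip_width: 0.271
```

Call:
{"method": "drive_tool", "body": {"increments": "0 -1.4 4.8 0 255; 0 -1.3 4.8 0 255; 0 0 0 0 255"}}

```text
time: 10.2
position: [0.6111, 0.0203, 0.316]
tool_rot: [-1.57, 0.04, -0.04]
ft_force: [-4.0, -1.4, 3.9]
grip_width: 0.272
```

```bash
python3 - <<'E'
from h import *
sh();lidest()
E
```

```text
t 10.2 p [0.6111 0.0203 0.316 ] ang -2.93 tilt -1.0 F [-3.97 -1.42  3.94] g 0.272 q [ 0.45  0.27 -0.65  1.38  0.16  1.54 -0.24]
lid est 1.2773 r 0.2497
```

Call:
{"method": "drive_tool", "body": {"increments": "-0.3 -1.6 3 0 255; 0 -0.8 3 0 255; 0 -0.8 3 0 255; 0 0 0 0 255"}}

```text
time: 10.7
position: [0.6115, 0.0291, 0.3184]
tool_rot: [-1.57, 0.041, -0.04]
ft_force: [-1.3, -0.2, -1.0]
grip_width: 0.27
```

Call:
{"method": "drive_tool", "body": {"increments": "0 -0.7 3 0 255; 0 -0.7 3 0 255; 0 0 0 0 255"}}

```text
time: 11.08
position: [0.6118, 0.035, 0.3199]
tool_rot: [-1.57, 0.041, -0.04]
ft_force: [-0.5, 1.0, -4.0]
grip_width: 0.271
```

```bash
python3 - <<'E'
from h import *
sh();lidest()
S=get_image("scene");crop(S,"s5",200,60,400,300,2.5)
T=get_image("top");crop(T,"t5",220,60,440,260,3)
E
```

```text
t 11.07 p [0.6118 0.035  0.3199] ang -2.96 tilt -1.0 F [-0.53  1.02 -3.98] g 0.271 q [ 0.42  0.27 -0.66  1.37  0.17  1.55 -0.27]
lid est 1.3383 r 0.2501
```

View pics/s5.png

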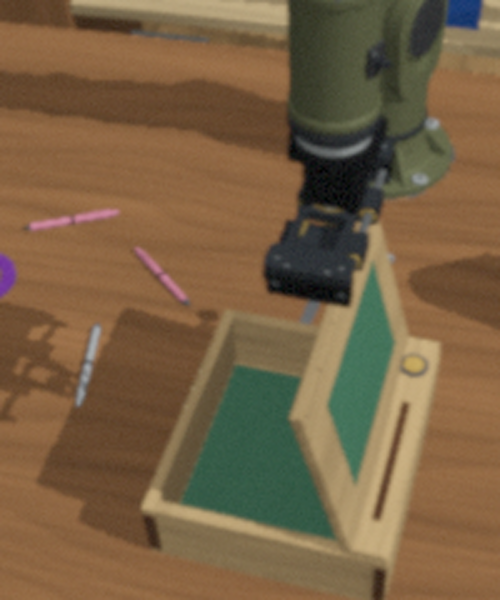

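View pics/t5.png

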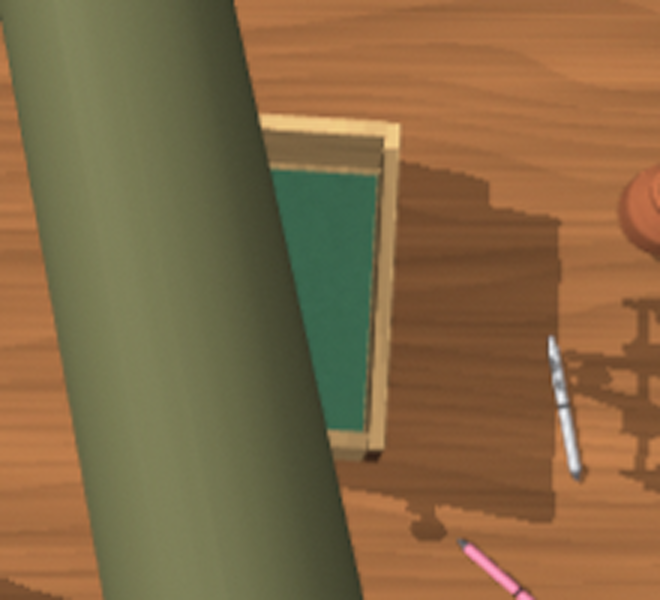

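Call:
{"method": "drive_tool", "body": {"increments": "0 0.3 2.5 0 255; 0 -0.3 2.5 0 255; 0 0 0 0 255"}}

```text
time: 11.55
position: [0.6121, 0.0396, 0.3208]
tool_rot: [-1.57, 0.04, -0.041]
ft_force: [-2.4, -0.5, 1.1]
grip_width: 0.272
```

Call:
{"method": "drive_tool", "body": {"increments": "0 -0.4 2.5 0 255; 0 -0.4 2.5 0 255; 0 0 0 0 255"}}

```text
time: 11.92
position: [0.6123, 0.0447, 0.3216]
tool_rot: [-1.57, 0.04, -0.041]
ft_force: [-3.2, -0.1, 3.7]
grip_width: 0.268
```

```bash
python3 - <<'E'
from h import *
sh();lidest()
E
```

```text
t 11.93 p [0.6123 0.0447 0.3216] ang -2.98 tilt -1.0 F [-3.23 -0.11  3.66] g 0.268 q [ 0.41  0.28 -0.66  1.37  0.17  1.56 -0.29]
lid est 1.3777 r 0.25
```

Call:
{"method": "drive_tool", "body": {"increments": "0 -0.9 2 0 255; 0 -0.4 2 0 255; 0 0 0 0 255"}}

```text
time: 12.3
position: [0.6125, 0.0487, 0.3223]
tool_rot: [-1.57, 0.041, -0.041]
ft_force: [-2.8, -0.6, 2.5]
grip_width: 0.265
```

Call:
{"method": "drive_tool", "body": {"increments": "0 -0.4 2 0 255; 0 -0.3 2 0 255; 0 0 0 0 255"}}

```text
time: 12.68
position: [0.6127, 0.0527, 0.323]
tool_rot: [-1.57, 0.041, -0.041]
ft_force: [-2.0, 0.3, 2.4]
grip_width: 0.271
```

```bash
python3 - <<'E'
from h import *
sh();lidest()
E
```

```text
t 12.68 p [0.6127 0.0527 0.323 ] ang -2.97 tilt -1.0 F [-2.05  0.3   2.38] g 0.271 q [ 0.4   0.28 -0.67  1.36  0.17  1.56 -0.3 ]
lid est 1.4104 r 0.2501
```

```bash
python3 - <<'E'
from h import *
W=get_image("wrist");save(W,"w6");S=get_image("scene");crop(S,"s6",220,100,400,300,3)
E
```

```text
(no output)
```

View pics/w6.png

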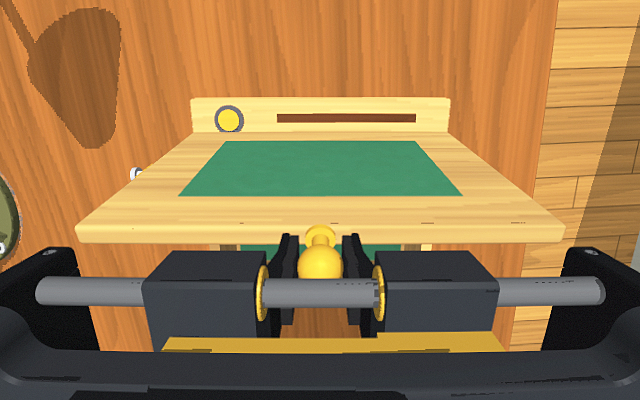

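View pics/s6.png

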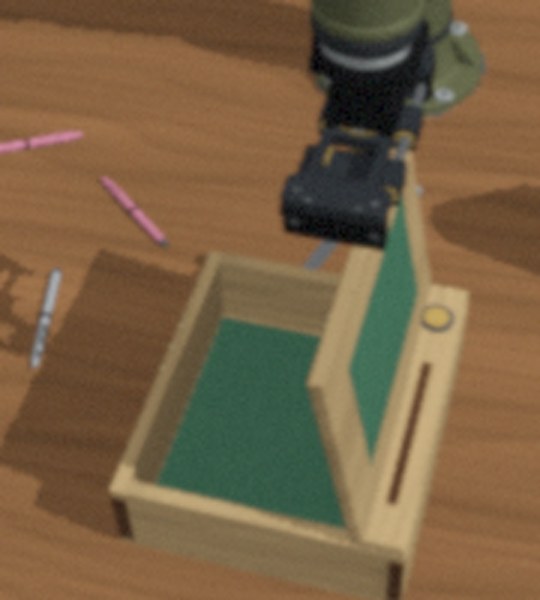

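The wrist view shows the ball at (320,262), still centred between the pads, and the lid follows the hand. I'll keep feeling for the stop in small steps.

Call:
{"method": "drive_tool", "body": {"increments": "0 -0.4 1.5 0 255; 0 -0.2 1.5 0 255; 0 0 0 0 255"}}

```text
time: 13.15
position: [0.6129, 0.0556, 0.3234]
tool_rot: [-1.57, 0.041, -0.041]
ft_force: [-1.2, -0.3, -0.7]
grip_width: 0.267
```

Call:
{"method": "drive_tool", "body": {"increments": "0 -0.2 1.5 0 255; 0 -0.2 1.5 0 255; 0 0 0 0 255"}}

```text
time: 13.52
position: [0.613, 0.0587, 0.3238]
tool_rot: [-1.57, 0.041, -0.041]
ft_force: [-0.8, 0.6, -0.9]
grip_width: 0.269
```

Call:
{"method": "drive_tool", "body": {"increments": "0 -0.2 1.5 0 255; 0 -0.2 1.5 0 255; 0 0 0 0 255"}}

```text
time: 13.9
position: [0.6131, 0.0606, 0.3241]
tool_rot: [-1.572, 0.042, -0.041]
ft_force: [-2.3, -0.7, -2.5]
grip_width: 0.271
```

Call:
{"method": "drive_tool", "body": {"increments": "0 -0.2 1.5 0 255; 0 0 0 0 255"}}

```text
time: 14.15
position: [0.6132, 0.0617, 0.3243]
tool_rot: [-1.572, 0.043, -0.041]
ft_force: [-2.5, -2.4, -3.0]
grip_width: 0.273
```

```bash
python3 - <<'E'
from h import *
sh();lidest()
E
```

```text
t 14.15 p [0.6132 0.0617 0.3243] ang -3.06 tilt -1.0 F [-2.54 -2.4  -3.03] g 0.273 q [ 0.38  0.28 -0.67  1.35  0.18  1.56 -0.32]
lid est 1.4467 r 0.2504
```

Call:
{"method": "drive_tool", "body": {"increments": "0 0.2 0.7 0 255; 0 0 0 0 255"}}

```text
time: 14.4
position: [0.6132, 0.0623, 0.3244]
tool_rot: [-1.572, 0.042, -0.042]
ft_force: [-2.7, -5.1, -2.5]
grip_width: 0.271
```

The stop is felt: -5 N along y at a lid angle of about 1.447. Now I ease back with the ball still held, to feel whether the stay bears the lid.

Call:
{"method": "drive_tool", "body": {"increments": "0 0 -1 0 255; 0 0.2 -1 0 255; 0 0 0 0 255; 0 0 0 0 255"}}

```text
time: 14.9
position: [0.6132, 0.0618, 0.3243]
tool_rot: [-1.57, 0.041, -0.041]
ft_force: [-2.6, -0.6, -1.9]
grip_width: 0.269
```

Call:
{"method": "drive_tool", "body": {"increments": "0 0.2 -1 0 255; 0 0 0 0 255; 0 0 0 0 255"}}

```text
time: 15.28
position: [0.6132, 0.0609, 0.3242]
tool_rot: [-1.57, 0.041, -0.041]
ft_force: [-1.4, 0.1, -1.6]
grip_width: 0.269
```

Call:
{"method": "drive_tool", "body": {"increments": "0 0.2 -1 0 255; 0 0 0 0 255; 0 0 0 0 255"}}

```text
time: 15.65
position: [0.6132, 0.0604, 0.3241]
tool_rot: [-1.569, 0.04, -0.041]
ft_force: [-3.3, 1.9, 0.0]
grip_width: 0.266
```

```bash
python3 - <<'E'
from h import *
sh();lidest()
E
```

```text
t 15.65 p [0.6132 0.0604 0.3241] ang -2.95 tilt -1.0 F [-3.31  1.87  0.04] g 0.266 q [ 0.39  0.28 -0.67  1.36  0.17  1.56 -0.32]
lid est 1.4413 r 0.2504
```

Call:
{"method": "drive_tool", "body": {"increments": "0 0.1 -1 0 255; 0 0 0 0 255; 0 0 0 0 255"}}

```text
time: 16.02
position: [0.6131, 0.0595, 0.324]
tool_rot: [-1.569, 0.04, -0.041]
ft_force: [-1.8, 4.5, 0.9]
grip_width: 0.272
```

Call:
{"method": "drive_tool", "body": {"increments": "0 0.1 -0.7 0 255; 0 0 0 0 255; 0 0 0 0 255"}}

```text
time: 16.4
position: [0.6131, 0.0587, 0.3239]
tool_rot: [-1.569, 0.04, -0.041]
ft_force: [-1.8, 4.4, 0.5]
grip_width: 0.271
```

The lid now resists backward push at about 4.4 N, so the stay bears it. Releasing and rising off.

Call:
{"method": "drive_tool", "body": {"increments": "0 0 0 0 170; 0 0 0 0 120; 0 0 0 0 120; 0 -15 -1 0 120; 0 -30 -2 0 120; 0 -30 -10 0 120; 0 -10 -30 0 120; 0 0 -40 0 120; 0 0 0 0 120"}}

```text
time: 17.52
position: [0.609, -0.0302, 0.4096]
tool_rot: [-1.573, 0.046, -0.048]
ft_force: [0.7, 0.7, -0.7]
grip_width: 0.528
```

```bash
python3 - <<'E'
from h import *
import pickle
sh()
D={n:get_image(n) for n in("scene","top")}
pickle.dump(D,open("im2.pkl","wb"))
crop(D["scene"],"s7",200,100,400,300,4);crop(D["top"],"t7",220,70,440,260,3.6)
E
```

```text
t 17.52 p [ 0.609  -0.0302  0.4096] ang -3.44 tilt -1.0 F [ 0.66  0.74 -0.69] g 0.528 q [ 0.48  0.27 -0.63  1.19  0.16  1.73 -0.16]
```

View pics/s7.png

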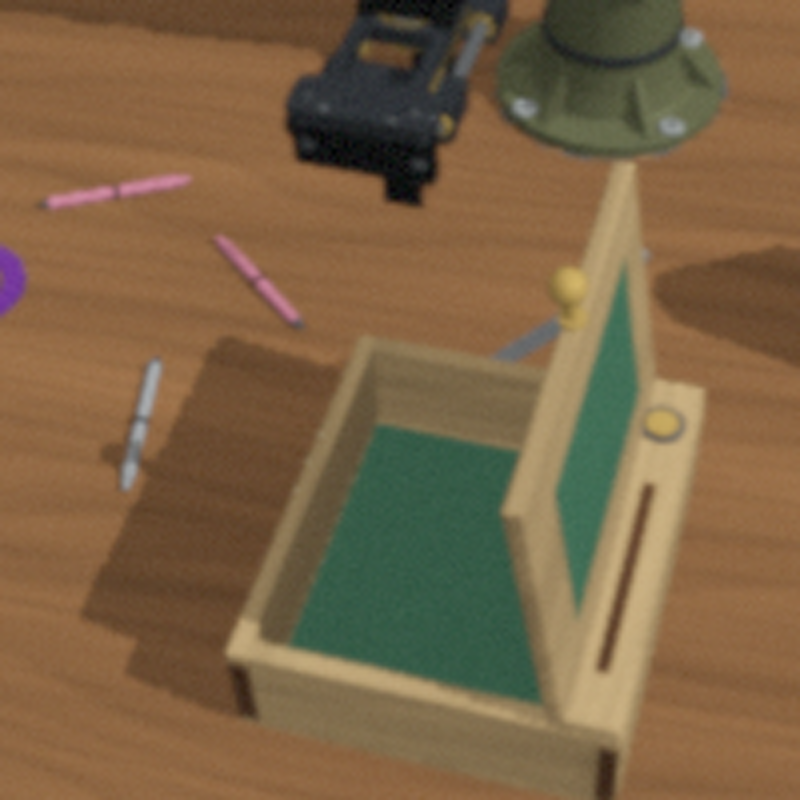

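View pics/t7.png

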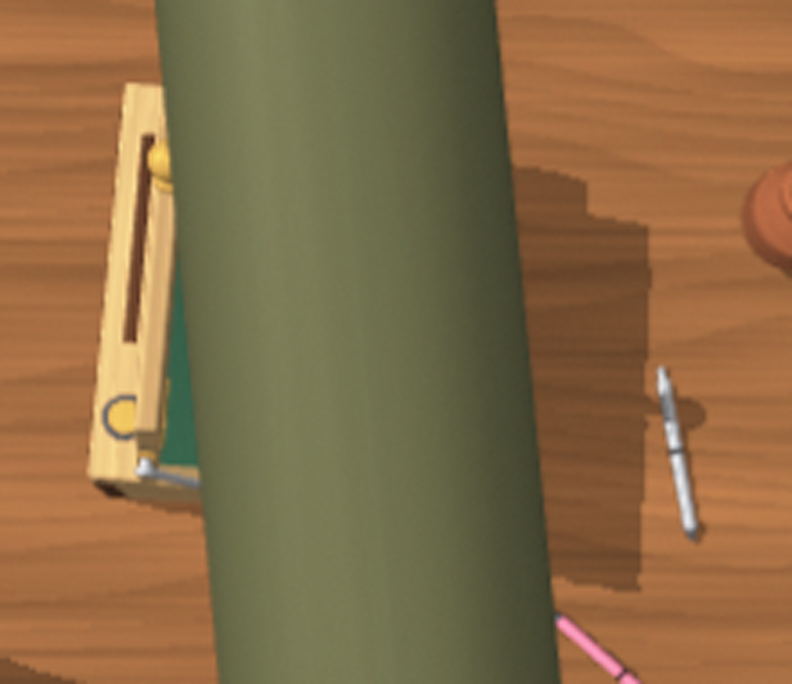

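The lid stands on its stay with the hand clear, and the pull is at scene crop (570,288). Next is the pen: I hover over it and measure it with the wrist camera.

```bash
python3 - <<'E'
from h import *
plan((0.49,-0.30,0.20),-80.8,n=10)
E
```

```text
n 10 from [ 0.6088 -0.0254  0.4094] ang -3.07
-10.4 20.9 -28.1 7.77; -6.5 20.9 -29.2 7.77; -2.5 20.9 -29.8 7.77; 1.6 20.9 -29.9 7.77; 5.6 20.9 -29.4 7.77; 9.5 20.9 -28.4 7.77; 13.3 20.9 -26.8 7.77; 16.8 20.9 -24.8 7.77; 20.0 20.9 -22.3 7.77; 22.8 20.9 -19.4 7.77
```

Call:
{"method": "drive_tool", "body": {"increments": "-10.4 21 -28 7.8 120; -6.5 21 -29 7.8 120; -2.5 21 -30 7.8 120; 1.6 21 -30 7.8 120; 5.6 21 -29.5 7.8 120; 9.5 21 -28.5 7.8 120; 13.3 21 -27 7.8 120; 17 21 -25 7.8 120; 20 21 -22 7.7 120; 23 21 -19.5 7.7 120; 0 0 0 0 120; 0 0 0 0 120"}}

```text
time: 19.12
position: [0.491, -0.2987, 0.1995]
tool_rot: [-1.281, 1.086, -1.088]
ft_force: [0.9, 0.0, 0.2]
grip_width: 0.531
```

```bash
python3 - <<'E'
from h import *
import pickle
sh()
D={n:get_image(n) for n in("scene","top","wrist")}
pickle.dump(D,open("im3.pkl","wb"))
save(D["wrist"],"w8");crop(D["scene"],"s8",200,100,400,300,4)
crop(D["top"],"t8",220,70,440,260,3.6)
E
```

```text
t 19.12 p [ 0.491  -0.2987  0.1995] ang -80.59 tilt -1.0 F [0.94 0.05 0.16] g 0.531 q [ 0.79  0.19 -0.32  1.67  0.06  1.29 -0.95]
```

View pics/w8.png

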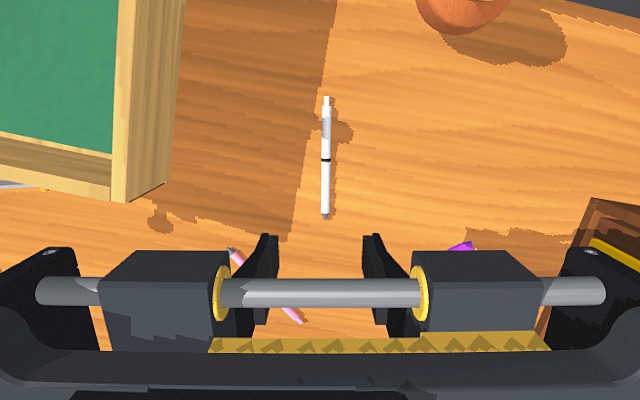

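View pics/t8.png

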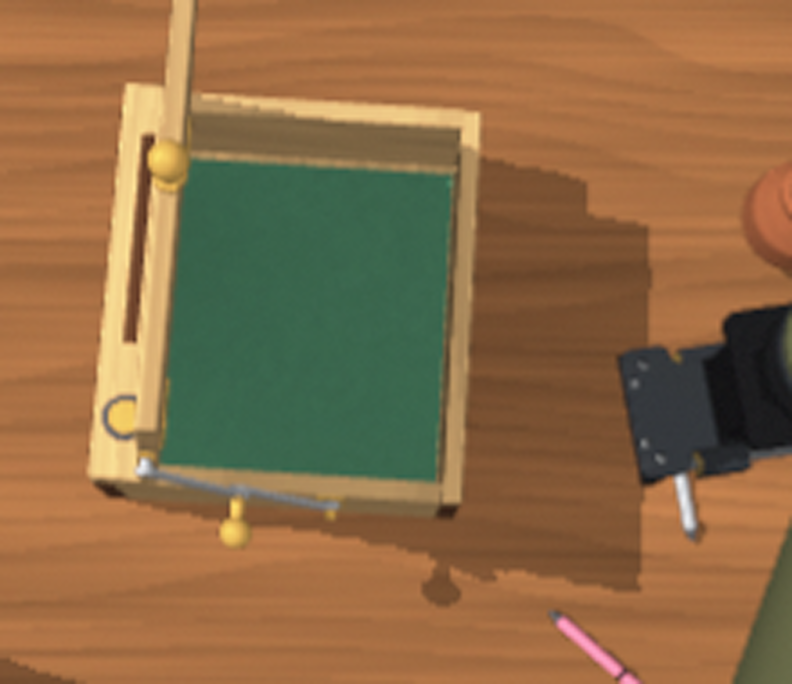

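View pics/s8.png

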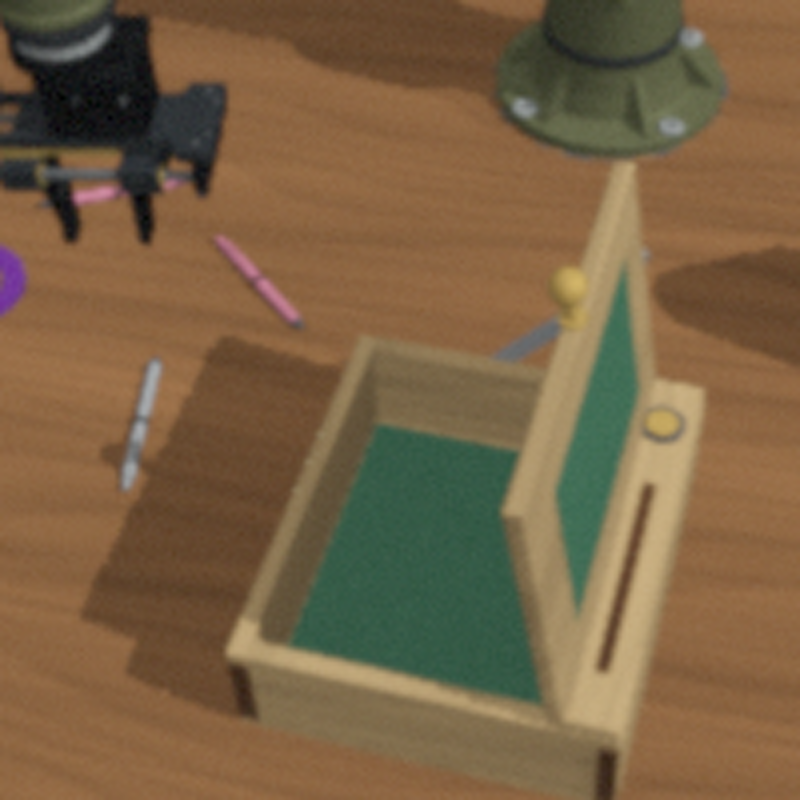

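Top view: the knob is at crop (235,532) with the stay straight. In the wrist view the chrome pen runs from (327,97) to (324,219), upright in the picture.

```bash
python3 - <<'E'
from h import *
import pickle
D=pickle.load(open("im3.pkl","rb"));W=D["wrist"];S=D["scene"];T=D["top"]
a=(327,97);b=(324.5,219)
A=onplane(W,a,.005);B=onplane(W,b,.005);print(A,B,(A+B)/2,np.degrees(np.arctan2(*(A-B)[1::-1])),np.linalg.norm(A-B))
s=lambda x,y:((x+.5)/4-.5+200,(y+.5)/4-.5+100)
for w,ss in((a,s(127,487)),(b,s(154,362))): print(tri([pix2ray(W,w),pix2ray(S,ss)]))
t=lambda x,y:((x+.5)/3.6-.5+220,(y+.5)/3.6-.5+70)
for z in(.13,.14,.15):
  print(z,desk(onplane(T,t(235,532),z)).round(4))
print("foot z.055-.067",desk(onplane(T,t(332,512),.06)).round(4))
plan(list(((A+B)/2)[:2])+[.06],-80.8)
E
```

```text
[ 0.57367831 -0.29201043  0.005     ] [ 0.43749085 -0.31245862  0.005     ] [ 0.50558458 -0.30223452  0.005     ] 8.539023055540042 0.13771402280906367
(array([ 0.5731054 , -0.2910189 ,  0.00564867]), [np.float64(0.0011305325212084155), np.float64(0.0011305325212085339)])
(array([ 0.43721693, -0.31388967,  0.00139788]), [np.float64(0.001544785576935301), np.float64(0.0015447855769353)])
0.13 [-0.1834  0.0221  0.13  ]
0.14 [-0.1844  0.0212  0.14  ]
0.15 [-0.1855  0.0203  0.15  ]
foot z.055-.067 [-0.1567 -0.0423  0.06  ]
n 4 from [ 0.491  -0.299   0.1998] ang -80.6
1.4 35.0 3.5 0.05; 1.4 35.0 3.5 0.05; 1.4 35.0 3.5 0.05; 1.4 35.0 3.5 0.05
```

Call:
{"method": "drive_tool", "body": {"increments": "1.4 35 3.5 0.5 120; 1.4 35 3.5 0 120; 1.4 35 3.5 0 120; 1.4 35 3.5 0 120; 0 25 1 0 120; 0 20 0 0 120; 0 8 0 0 120; 0 0 0 0 120; 0 0 0 0 120"}}

```text
time: 20.4
position: [0.5059, -0.3043, 0.0068]
tool_rot: [-1.277, 1.095, -1.098]
ft_force: [0.1, 0.8, 0.7]
grip_width: 0.532
```

```bash
python3 - <<'E'
from h import *
sh()
W=get_image("wrist");save(W,"w9")
print(W["img"].shape, proj(W,(.506,-.302,.005)))
E
```

```text
t 20.4 p [ 0.5059 -0.3043  0.0068] ang -81.31 tilt -1.0 F [0.13 0.76 0.72] g 0.532 q [ 0.75  0.41 -0.3   1.81  0.15  0.94 -1.03]
(400, 640, 3) [317.30708858 249.22265124]
```

View pics/w9.png

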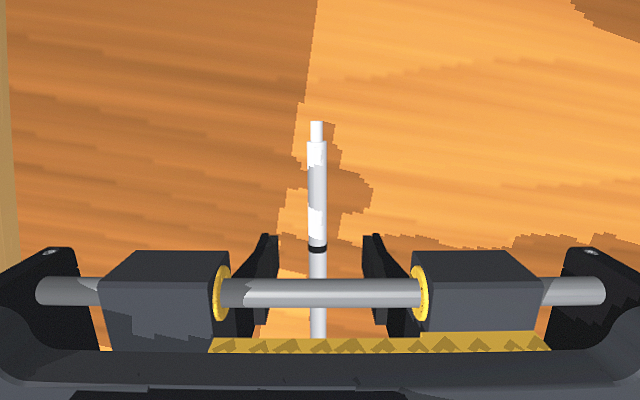

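Call:
{"method": "drive_tool", "body": {"increments": "0 3.5 0 0 120; 0 0 0 0 120; 0 0 0 0 255; 0 0 0 0 255; 0 0 0 0 255; 0 0 0 0 255; 0 0 0 0 255; 0 0 0 0 255", "squeeze": 15}}

```text
time: 21.45
position: [0.5052, -0.3037, 0.0021]
tool_rot: [-1.277, 1.097, -1.097]
ft_force: [0.6, 1.0, -0.4]
grip_width: 0.11
```

```bash
python3 - <<'E'
from h import *
sh()
E
```

```text
t 21.45 p [ 0.5052 -0.3037  0.0021] ang -81.31 tilt -1.0 F [ 0.6   1.02 -0.37] g 0.11 q [ 0.75  0.42 -0.3   1.81  0.15  0.93 -1.04]
```

```bash
python3 - <<'E'
from h import *
P=world((0,-.047,.2)); print(P)
plan((0.52,-0.28,0.2),-81.3,n=5)
plan(P,-2.75,p0=(.52,-.28,.2),a0=-81.3,n=9)
E
```

```text
[ 0.60824503 -0.04614587  0.2       ]
n 5 from [ 0.5052 -0.3037  0.0021] ang -81.31
-4.2 -39.6 3.7 -0.00; -4.2 -39.6 3.7 -0.00; -4.2 -39.6 3.7 -0.00; -4.2 -39.6 3.7 -0.00; -4.2 -39.6 3.7 -0.00
n 9 from [ 0.52 -0.28  0.2 ] ang -81.3
-24.2 -0.0 13.6 -8.73; -21.9 -0.0 17.1 -8.73; -19.0 -0.0 20.3 -8.73; -15.7 -0.0 22.9 -8.73; -12.1 -0.0 25.0 -8.73; -8.1 -0.0 26.6 -8.73; -4.0 -0.0 27.5 -8.73; 0.2 -0.0 27.8 -8.73; 4.4 -0.0 27.4 -8.73
```

Call:
{"method": "drive_tool", "body": {"increments": "0 -15 0 0 255; -4.2 -39.6 3.7 0 255; -4.2 -39.6 3.7 0 255; -4.2 -39.6 3.7 0 255; -4.2 -39.6 3.7 0 255; -4.2 -25 3.7 0 255; -24 0 13.6 -8.7 255; -22 0 17 -8.7 255; -19 0 20.3 -8.7 255; -15.7 0 23 -8.7 255; -12 0 25 -8.7 255; -8 0 26.6 -8.7 255; -4 0 27.5 -8.7 255; 0 0 28 -8.7 255; 4.4 0 27.4 -8.7 255; 0 0 0 0 255; 0 0 0 0 255"}}

```text
time: 23.58
position: [0.6088, -0.0476, 0.201]
tool_rot: [-1.572, 0.043, -0.043]
ft_force: [-0.1, -0.3, 0.4]
grip_width: 0.115
```

```bash
python3 - <<'E'
from h import *
sh();print(desk(ctrl.get_state()['position']))
S=get_image("scene");crop(S,"s10",200,100,400,300,3.5);save(get_image("wrist"),"w10")
E
```

```text
t 23.57 p [ 0.6088 -0.0476  0.201 ] ang -3.15 tilt -1.0 F [-0.09 -0.29  0.37] g 0.115 q [ 0.55  0.31 -0.63  1.57  0.19  1.33 -0.16]
[ 0.00059236 -0.04841794  0.20101269]
```

View pics/s10.png

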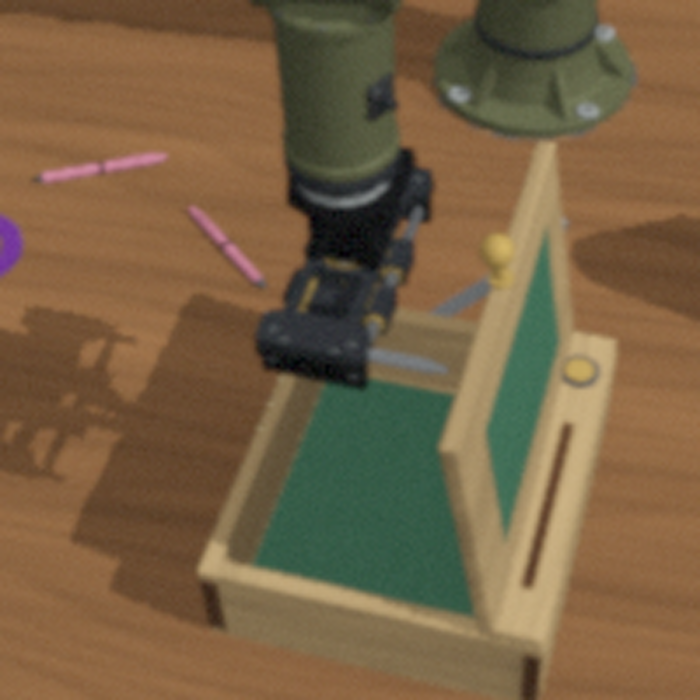

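View pics/w10.png

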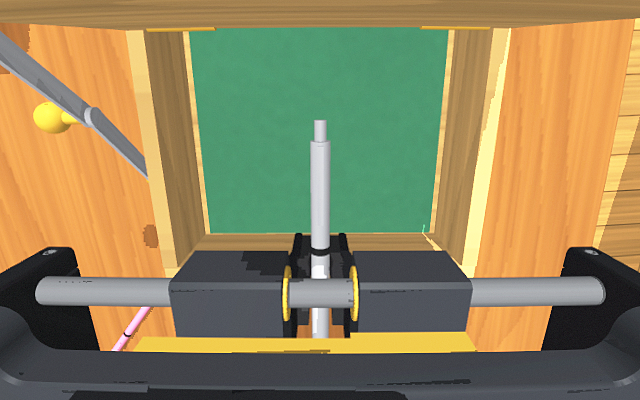

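The pen is held square and sits over the open floor. I shift it 12 mm back from the front wall and lower it.

Call:
{"method": "drive_tool", "body": {"increments": "0 30 6 0 255; 0 35 6 0 255; 0 35 0 0 255; 0 30 0 0 255; 0 25 0 0 255; 0 20 0 0 255; 0 8 0 0 255; 0 0 0 0 255; 0 0 0 0 255"}}

```text
time: 24.8
position: [0.6104, -0.0344, 0.0186]
tool_rot: [-1.571, 0.04, -0.043]
ft_force: [0.3, -0.8, -0.2]
grip_width: 0.113
```

```bash
python3 - <<'E'
from h import *
sh();print(desk(ctrl.get_state()['position']))
E
```

```text
t 24.8 p [ 0.6104 -0.0344  0.0186] ang -3.01 tilt -1.0 F [ 0.28 -0.78 -0.23] g 0.113 q [ 0.49  0.48 -0.58  1.74  0.31  1.01 -0.27]
[ 0.0016121  -0.03511859  0.01861745]
```

Call:
{"method": "drive_tool", "body": {"increments": "0 4.5 0 0 255; 0 0 0 0 255; 0 0 0 0 255; 0 0 0 0 180; 0 0 0 0 180; 0 0 0 0 180; 0 -15 0 0 170; 0 -35 0 0 160; 0 -40 0 0 150; 0 -40 0 0 150; 0 -30 -10 0 150; 0 -20 -30 0 150; 0 -20 -30 0 150; 0 0 0 0 150"}}

```text
time: 26.55
position: [0.6068, -0.1079, 0.2158]
tool_rot: [-1.573, 0.042, -0.048]
ft_force: [0.8, 0.4, -0.1]
grip_width: 0.411
```

```bash
python3 - <<'E'
from h import *
import pickle
sh()
D={n:get_image(n) for n in("scene","wrist")}
pickle.dump(D,open("im4.pkl","wb"))
crop(D["scene"],"s11",200,100,400,300,3.5);save(D["wrist"],"w11")
E
```

```text
t 26.55 p [ 0.6068 -0.1079  0.2158] ang -3.3 tilt -1.0 F [ 0.8   0.39 -0.07] g 0.411 q [ 0.63  0.3  -0.61  1.54  0.18  1.35 -0.06]
```

View pics/s11.png

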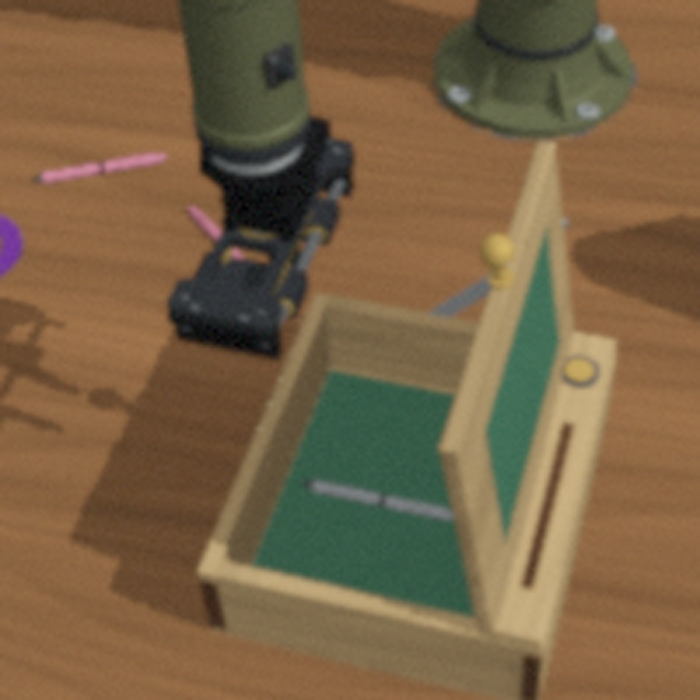

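View pics/w11.png

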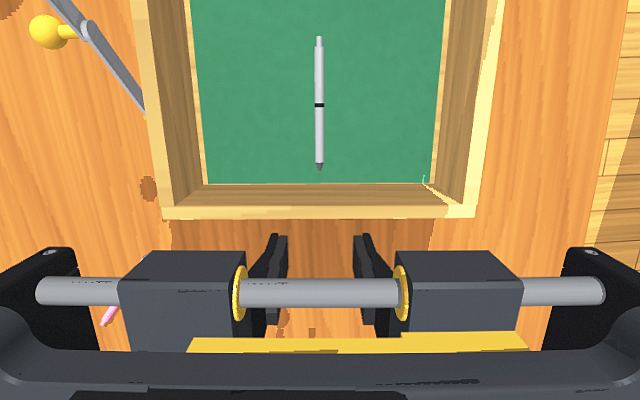

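The pen lies let go on the green floor (wrist 319,37 to 319,170) and the lid is still up. For breaking the stay I work out the knob's path, the tool's clearance and the forces.

```bash
cat > link.py <<'E'
import numpy as np
OFF=.007;RP=np.hypot(.125,OFF);PO=np.arctan2(OFF,.125);H=np.array([.085,.09])
def lid_from_knob(psi,zf):
    f=np.array([-.04,zf]);k=f+.095*np.array([np.cos(psi),np.sin(psi)])
    d=k-H;L=np.hypot(*d);e=np.arctan2(d[1],-d[0])
    c=(L*L+RP*RP-.095**2)/(2*L*RP)
    if c>1: return None
    th=e+np.arccos(c)-PO
    pin=H+RP*np.array([-np.cos(th+PO),np.sin(th+PO)])
    return k,th,pin
def straight(zf):
    f=np.array([-.04,zf]);d=f-H;D=np.hypot(*d);t=np.arccos((D*D+RP*RP-.19**2)/(2*D*RP));th=t-np.arctan2(-d[1],-d[0])-PO
    pin=H+RP*np.array([-np.cos(th+PO),np.sin(th+PO)]);v=pin-f
    return th,np.arctan2(v[1],v[0])
E
python3 - <<'E'
from h import *
from link import *
import pickle
D3=pickle.load(open("im3.pkl","rb"));D4=pickle.load(open("im4.pkl","rb"))
t=lambda x,y:((x+.5)/3.6-.5+220,(y+.5)/3.6-.5+70)
x,e=tri([pix2ray(D3["top"],t(235,532)),pix2ray(D4["wrist"],(47,32))]);print("knob",x,e,desk(x))
for zf in(.060,.062,.064,.066):
    th,ps=straight(zf);print(zf,"straight lid",round(th,3),"psi",round(np.degrees(ps),1),"knob",(-.04+.095*np.cos(ps)).round(4),(zf+.095*np.sin(ps)).round(4))
zf=.064;th0,ps0=straight(zf)
m=.75;Wt=m*9.81*.11
prev=None
rows=[]
for ps in np.linspace(ps0+.01,np.radians(172),60):
    r=lid_from_knob(ps,zf)
    if r is None: break
    k,th,pin=r
    if th<0: break
    e=1e-4;th2=lid_from_knob(ps+e,zf)
    if th2 is None: break
    dth=(th2[1]-th)/e
    Ft=Wt*np.cos(th)*(-dth)/.095   # tangential hold force opposing
    # upper link compression: torque about hinge
    u=(k-pin)/.095; rv=pin-H; arm=abs(rv[0]*u[1]-rv[1]*u[0]); N=Wt*np.cos(th)/arm
    # force on elbow from upper link N*u ; hand tangential T; lower link: axial = radial component
    rad=np.array([np.cos(ps),np.sin(ps)]); ax=N*(u@rad)  # outward pull on foot
    rows.append((np.degrees(ps),k[0]*1000,k[1]*1000,th,dth,Ft,ax*rad[1]))
for r in rows[::3]: print("psi %.1f k %.1f %.1f lid %.3f dth %.2f Ft %.1f footvert %.1f"%r)
# clearance
print()
for dv in (0,-4):
 for d in (.010,.0187):
  for a in (20,30,40,50):
   ar=np.radians(a); v=np.array([np.cos(ar),np.sin(ar)]);u=np.array([-np.sin(ar),np.cos(ar)])
   worst={}
   for r in rows:
    k=np.array(r[1:3])/1000;th=r[3];zb=k[1]+.0697-d; pin=lid_from_knob(np.radians(r[0]),zf)[2]
    pts=[]
    for s in np.linspace(0,.22,45):
      for o in (0,.014):
        pts+=[(x,.085-s*np.cos(th)+ -o*np.sin(th)*-1, .09+s*np.sin(th)+o*np.cos(th)) for x in np.arange(-.150,-.03,.004)]
    for s in np.linspace(0,1.05,30):
        q=k+(pin-k)*s
        for o in(-.006,.006): pts.append((-.163,q[0]+o,q[1]+.006))
    P=np.array(pts)
    rel=P[:,:2]-np.array([-.186,k[0]])-v*dv/1000
    du=abs(rel@u)-.095;dvv=abs(rel@v)-.0375;dz=zb-P[:,2]
    c=np.maximum(np.maximum(du,dvv),dz)   # separating distance approx
    cyl=np.maximum(np.hypot(*rel.T)-.05,zb+.07-P[:,2])
    i=np.argmin(c)
    if not worst or c[i]<worst['c']: worst=dict(c=c[i],psi=r[0],p=P[i],)
    if cyl.min()<worst.get('cy',9): worst['cy']=cyl.min()
   print(dv,d,a,"min body clr mm %.1f at psi %.0f pt %s; cyl %.1f"%(worst['c']*1000,worst['psi'],worst['p'].round(3),worst.get('cy',9)*1000))
E
```

```text
knob [0.42735638 0.0312276  0.14005054] [np.float64(0.00044173255298567143), np.float64(0.0004417325529856653)] [-0.18439257  0.02160567  0.14005054]
0.06 straight lid 1.401 psi 54.3 knob 0.0154 0.1372
0.062 straight lid 1.42 psi 53.4 knob 0.0166 0.1383
0.064 straight lid 1.439 psi 52.5 knob 0.0178 0.1394
0.066 straight lid 1.458 psi 51.6 knob 0.019 0.1405
psi 53.1 k 17.0 140.0 lid 1.439 dth -0.02 Ft 0.0 footvert -1.0
psi 59.2 k 8.7 145.6 lid 1.426 dth -0.22 Ft 0.3 footvert -1.0
psi 65.2 k -0.2 150.2 lid 1.395 dth -0.36 Ft 0.5 footvert -1.2
psi 71.3 k -9.5 154.0 lid 1.351 dth -0.47 Ft 0.9 footvert -1.3
psi 77.3 k -19.1 156.7 lid 1.297 dth -0.55 Ft 1.3 footvert -1.4
psi 83.3 k -29.0 158.4 lid 1.236 dth -0.61 Ft 1.7 footvert -1.4
psi 89.4 k -39.0 159.0 lid 1.169 dth -0.66 Ft 2.2 footvert -1.3
psi 95.4 k -49.0 158.6 lid 1.097 dth -0.70 Ft 2.7 footvert -1.2
psi 101.5 k -58.9 157.1 lid 1.022 dth -0.73 Ft 3.3 footvert -0.9
psi 107.5 k -68.6 154.6 lid 0.943 dth -0.76 Ft 3.8 footvert -0.5
psi 113.6 k -78.0 151.1 lid 0.862 dth -0.78 Ft 4.3 footvert -0.0
psi 119.6 k -86.9 146.6 lid 0.778 dth -
[... 1110 characters left out ...]
 body clr mm -12.6 at psi 142 pt [-0.15  -0.112  0.187]; cyl 44.1
-4 0.01 20 min body clr mm 0.6 at psi 53 pt [-0.163  0.053  0.2  ]; cyl 3.0
-4 0.01 30 min body clr mm -1.3 at psi 144 pt [-0.15  -0.115  0.181]; cyl 56.0
-4 0.01 40 min body clr mm -4.5 at psi 142 pt [-0.15  -0.112  0.187]; cyl 52.8
-4 0.01 50 min body clr mm -8.0 at psi 140 pt [-0.15  -0.109  0.193]; cyl 49.7
-4 0.0187 20 min body clr mm -1.1 at psi 53 pt [-0.163  0.047  0.192]; cyl 0.5
-4 0.0187 30 min body clr mm -2.3 at psi 148 pt [-0.15  -0.12   0.169]; cyl 53.8
-4 0.0187 40 min body clr mm -5.5 at psi 146 pt [-0.15  -0.118  0.175]; cyl 50.5
-4 0.0187 50 min body clr mm -9.3 at psi 144 pt [-0.15  -0.115  0.181]; cyl 47.3
```

```bash
python3 - <<'E'
from link import *
zf=.064;th0,ps0=straight(zf)
for dv in(-3,-5,-7):
 for d in(.007,.011):
  print("dv",dv,"d",d)
  for psd in (53,57,62,68,75,85,95,105,115,125,135,142,148,154,160,168):
   k,th,pin=lid_from_knob(np.radians(psd),zf);zb=k[1]+.0697-d
   pts=[]
   for s in np.linspace(0,.22,45):
     for o in np.linspace(0,.014,3):
       pts+=[(x,.085-s*np.cos(th)+o*np.sin(th),.09+s*np.sin(th)+o*np.cos(th)) for x in np.arange(-.150,-.02,.004)]
   for s in np.linspace(0,1.06,40):
     q=k+(pin-k)*s
     for o in(-.006,.006): pts.append((-.1635,q[0]+o,q[1]+.006))
   # board end, back strip
   P=np.array(pts);out=[]
   for a in range(-30,61,5):
     ar=np.radians(a);v=np.array([np.cos(ar),np.sin(ar)]);u=np.array([-np.sin(ar),np.cos(ar)])
     rel=P[:,:2]-np.array([-.186,k[0]])-v*dv/1000
     c=np.maximum(np.maximum(abs(rel@u)-.095,abs(rel@v)-.0375),zb-P[:,2])
     out.append("%d:%.0f"%(a,c.min()*1000))
   print(psd,"lid %.2f"%th," ".join(out))
E
```

```text
dv -3 d 0.007
53 lid 1.44 -30:-30 -25:-27 -20:-23 -15:-23 -10:-23 -5:-18 0:-12 5:-8 10:-5 15:-2 20:-0 25:2 30:3 35:4 40:5 45:6 50:6 55:6 60:6
57 lid 1.43 -30:-30 -25:-26 -20:-22 -15:-19 -10:-19 -5:-18 0:-12 5:-8 10:-4 15:-1 20:2 25:4 30:5 35:6 40:7 45:8 50:8 55:9 60:9
62 lid 1.41 -30:-30 -25:-26 -20:-22 -15:-18 -10:-14 -5:-14 0:-12 5:-7 10:-3 15:1 20:3 25:6 30:8 35:9 40:10 45:11 50:11 55:11 60:11
68 lid 1.38 -30:-30 -25:-27 -20:-22 -15:-18 -10:-12 -5:-9 0:-9 5:-6 10:-1 15:2 20:5 25:8 30:10 35:11 40:13 45:13 50:14 55:15 60:15
75 lid 1.32 -30:-30 -25:-27 -20:-23 -15:-18 -10:-12 -5:-6 0:-4 5:-4 10:-0 15:4 20:7 25:10 30:12 35:14 40:15 45:16 50:16 55:17 60:18
85 lid 1.22 -30:-30 -25:-26 -20:-22 -15:-18 -10:-12 -5:-6 0:2 5:3 10:3 15:7 20:10 25:13 30:15 35:17 40:18 45:19 50:20 55:19 60:19
95 lid 1.10 -30:-30 -25:-26 -20:-22 -15:-18 -10:-12 -5:-5 0:2 5:4 10:7 15:8 20:11 25:12 30:14 35:14 40:15 45:15 50:15 55:14 60:13
105 lid 0.98 -30:-30 -25:-26 -20:-22 -15:-17 -10:-11 -5:-5 0:2 5:4 10:6 15:7 20:8 25:9 30:10 35:10 40:10 45:10 50:9 55:8 60:6
115 lid 0.84 -30:-28 -25:-24 -20:-20 -15:-15 -10:-1
[... 10441 characters left out ...]
0 -15:-7 -10:-4 -5:1 0:6 5:6 10:6 15:6 20:5 25:4 30:3 35:2 40:1 45:-1 50:-3 55:-5 60:-8
142 lid 0.45 -30:-10 -25:-9 -20:-7 -15:-5 -10:-2 -5:2 0:6 5:6 10:5 15:5 20:4 25:3 30:2 35:0 40:-2 45:-4 50:-5 55:-6 60:-8
148 lid 0.36 -30:-5 -25:-4 -20:-3 -15:-1 -10:1 -5:2 0:6 5:5 10:5 15:5 20:4 25:3 30:2 35:0 40:-1 45:-2 50:-4 55:-6 60:-8
154 lid 0.27 -30:2 -25:2 -20:3 -15:3 -10:4 -5:5 0:6 5:6 10:5 15:5 20:4 25:3 30:2 35:2 40:2 45:2 50:2 55:2 60:2
160 lid 0.17 -30:13 -25:13 -20:13 -15:13 -10:13 -5:13 0:13 5:13 10:13 15:13 20:13 25:13 30:13 35:13 40:13 45:13 50:13 55:13 60:13
168 lid 0.04 -30:30 -25:30 -20:30 -15:30 -10:30 -5:30 0:30 5:30 10:30 15:30 20:30 25:30 30:30 35:30 40:30 45:30 50:30 55:30 60:30
```

```bash
python3 - <<'E'
from h import *
plan((0.45,-0.15,0.26),117.25,n=13)
plan((0.424,-0.08,0.22),117.25,n=2,p0=(.45,-.15,.26),a0=117.25)
E
```

```text
n 13 from [ 0.6059 -0.1036  0.2136] ang -3.01
-11.8 -3.6 -4.2 -9.25; -12.3 -3.6 -2.2 -9.25; -12.5 -3.6 -0.2 -9.25; -12.4 -3.6 1.8 -9.25; -11.9 -3.6 3.7 -9.25; -11.2 -3.6 5.6 -9.25; -10.1 -3.6 7.3 -9.25; -8.8 -3.6 8.9 -9.25; -7.3 -3.6 10.2 -9.25; -5.5 -3.6 11.2 -9.25; -3.7 -3.6 12.0 -9.25; -1.7 -3.6 12.4 -9.25; 0.3 -3.6 12.5 -9.25
n 2 from [ 0.45 -0.15  0.26] ang 117.25
37.1 20.0 -4.5 -0.00; 37.1 20.0 -4.5 -0.00
```

Call:
{"method": "drive_tool", "body": {"increments": "-12 -3.6 -4 -9.3 120; -12 -3.6 -2 -9.3 120; -12.5 -3.6 0 -9.3 120; -12.4 -3.6 2 -9.3 120; -12 -3.6 4 -9.3 120; -11 -3.6 5.6 -9.2 120; -10 -3.6 7 -9.2 120; -9 -3.6 9 -9.2 120; -7 -3.6 10 -9.2 120; -5.5 -3.6 11 -9.2 120; -4 -3.6 12 -9.2 120; -1.7 -3.6 12.4 -9.2 120; 0 -3.6 12.5 -9.2 120; 0 0 0 0 120; 0 0 0 0 120"}}

```text
time: 28.52
position: [0.4509, -0.1491, 0.2595]
tool_rot: [-0.947, -1.548, 1.547]
ft_force: [-0.6, 0.6, -0.4]
grip_width: 0.528
```

```bash
python3 - <<'E'
from h import *
sh()
plan((0.422,-0.07,0.22),117.25,n=4)
E
```

```text
t 28.52 p [ 0.4509 -0.1491  0.2595] ang 117.04 tilt -1.0 F [-0.6   0.6  -0.45] g 0.528 q [ 1.   -0.06 -0.7   1.79 -0.04  1.4   2.35]
n 4 from [ 0.4509 -0.1491  0.2595] ang 117.04
20.9 9.9 -2.6 -0.05; 20.9 9.9 -2.6 -0.05; 20.9 9.9 -2.6 -0.05; 20.9 9.9 -2.6 -0.05
```

Call:
{"method": "drive_tool", "body": {"increments": "21 10 -2.6 0 120; 21 10 -2.6 0 120; 21 10 -2.6 0 120; 21 10 -2.6 0 120; 0 0 0 0 120; 0 0 0 0 120"}}

```text
time: 29.28
position: [0.422, -0.0713, 0.2201]
tool_rot: [-0.948, -1.548, 1.548]
ft_force: [0.2, -0.6, 0.8]
grip_width: 0.528
```

```bash
python3 - <<'E'
from h import *
sh()
W=get_image("wrist");save(W,"w12")
print(proj(W,(0.4274,.0312,.140)))
E
```

```text
t 29.27 p [ 0.422  -0.0713  0.2201] ang 117.06 tilt -1.0 F [ 0.24 -0.63  0.83] g 0.528 q [ 0.95 -0.18 -0.75  1.94 -0.12  1.33  2.28]
[425.12497194 263.32154145]
```

View pics/w12.png

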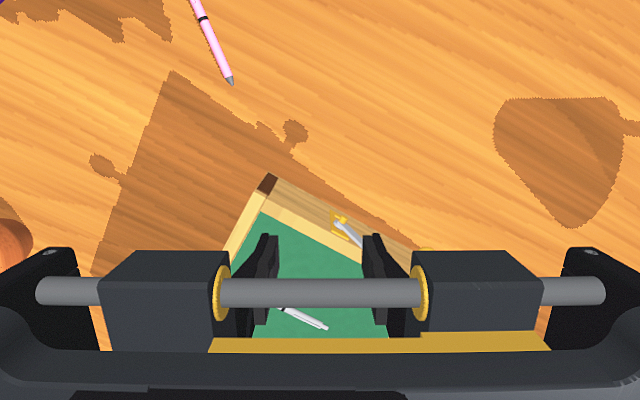

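```bash
python3 - <<'E'
from h import *
plan((0.4215,0.0285,0.20),117.25,n=4)
E
```

```text
n 4 from [ 0.4221 -0.0715  0.2202] ang 117.03
22.3 5.1 -11.2 -0.06; 22.3 5.1 -11.3 -0.06; 22.3 5.1 -11.3 -0.06; 22.3 5.1 -11.3 -0.06
```

Call:
{"method": "drive_tool", "body": {"increments": "22.3 5 -11.3 -0.2 120; 22.3 5 -11.3 0 120; 22.3 5 -11.3 0 120; 22.3 5 -11.3 0 120; 0 0 0 0 120; 0 0 0 0 120"}}

```text
time: 30.08
position: [0.4214, 0.0279, 0.2002]
tool_rot: [-0.946, -1.55, 1.55]
ft_force: [-0.5, 0.1, 0.3]
grip_width: 0.533
```

```bash
python3 - <<'E'
from h import *
import pickle
sh()
D={n:get_image(n) for n in("scene","top","wrist")}
pickle.dump(D,open("im5.pkl","wb"))
save(D["wrist"],"w13");crop(D["scene"],"s13",220,80,420,280,3.8);crop(D["top"],"t13",220,100,400,280,4)
print(proj(D["wrist"],(0.4274,.0312,.140)),proj(D["top"],(0.4274,.0312,.140)))
E
```

```text
t 30.07 p [0.4214 0.0279 0.2002] ang 117.21 tilt -1.0 F [-0.54  0.06  0.32] g 0.533 q [ 0.88 -0.2  -0.88  1.98 -0.16  1.29  2.09]
[319.32334167 222.95880829] [284.75283587 217.36797088]
```

View pics/w13.png

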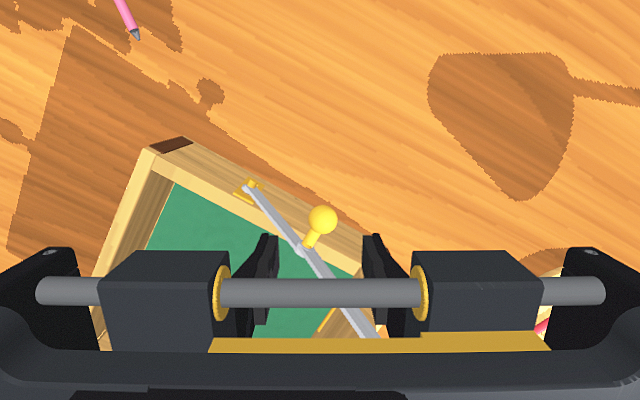

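View pics/s13.png

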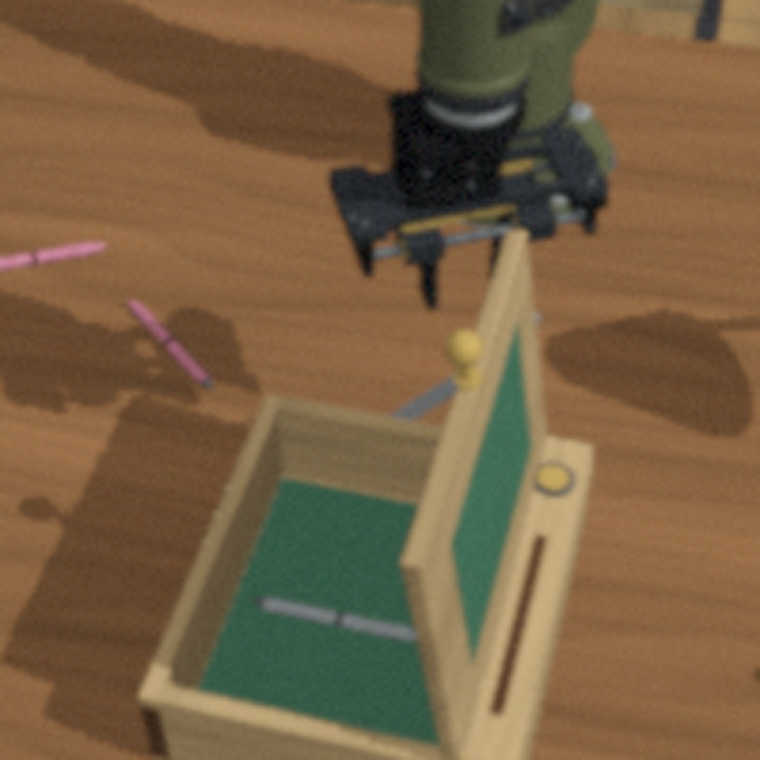

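View pics/t13.png

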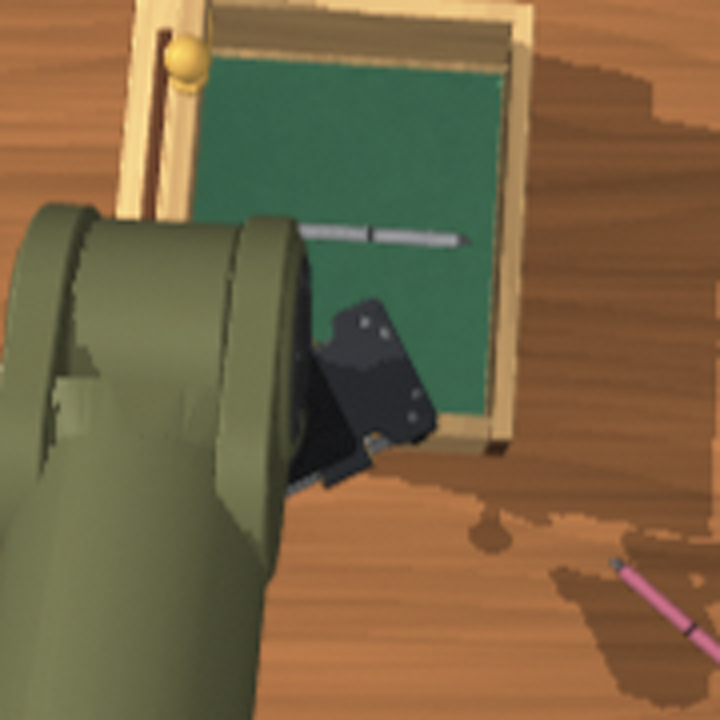

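```bash
python3 - <<'E'
from h import *
import pickle
D3=pickle.load(open("im3.pkl","rb"));D4=pickle.load(open("im4.pkl","rb"));D5=pickle.load(open("im5.pkl","rb"))
W=D5["wrist"]
hsv=cv2.cvtColor(W["img"],cv2.COLOR_RGB2HSV)
m=cv2.inRange(hsv,(20,150,120),(32,255,255));m[:190]=0;m[250:]=0;m[:,:290]=0;m[:,350:]=0
ys,xs=np.nonzero(m);print(xs.min(),xs.max(),ys.min(),ys.max())
(cx,cy),r=cv2.minEnclosingCircle(np.c_[xs,ys][ys<228].astype(np.float32));print(cx,cy,r)
t=lambda x,y:((x+.5)/3.6-.5+220,(y+.5)/3.6-.5+70)
rs=[pix2ray(D3["top"],t(235,532)),pix2ray(D4["wrist"],(47,32)),pix2ray(W,(322.5,219.5))]
for s in([0,1],[0,2],[1,2],[0,1,2]):
    x,e=tri([rs[i] for i in s]);print(s,x.round(4),np.round(e,4),desk(x).round(4))
c,d=rs[2]
for z in(.136,.140): print(c+d*(z-c[2])/d[2])
E
```

```text
302 337 205 247
322.4873352050781 219.09494018554688 14.800666809082031
[0, 1] [0.4274 0.0312 0.1401] [0.0004 0.0004] [-0.1844  0.0216  0.1401]
[0, 2] [0.428  0.0328 0.1293] [0.0012 0.0012] [-0.1838  0.0233  0.1293]
[1, 2] [0.425  0.0325 0.1369] [0.0001 0.0001] [-0.1869  0.0228  0.1369]
[0, 1, 2] [0.426  0.0319 0.1378] [0.0017 0.0004 0.0014] [-0.1857  0.0222  0.1378]
[0.42526978 0.03276326 0.136     ]
[0.42391241 0.03203208 0.14      ]
```

Call:
{"method": "drive_tool", "body": {"increments": "1.8 15 0.4 0 120; 0 15 0 0 120; 0 15 0 0 120; 0 13 0 0 120; 0 12 0 0 120; 0 0 0 0 120; 0 0 0 0 120"}}

```text
time: 31.1
position: [0.4201, 0.0307, 0.1301]
tool_rot: [-0.945, -1.551, 1.551]
ft_force: [-1.0, -0.2, 0.2]
grip_width: 0.531
```

```bash
python3 - <<'E'
from h import *
import pickle
sh()
D={n:get_image(n) for n in("scene","wrist")}
pickle.dump(D,open("im6.pkl","wb"))
save(D["wrist"],"w14");crop(D["scene"],"s14",220,80,420,280,3.8)
E
```

```text
t 31.1 p [0.4201 0.0307 0.1301] ang 117.3 tilt -1.0 F [-0.98 -0.19  0.16] g 0.531 q [ 0.88 -0.11 -0.95  2.07 -0.1   1.13  2.02]
```

View pics/w14.png

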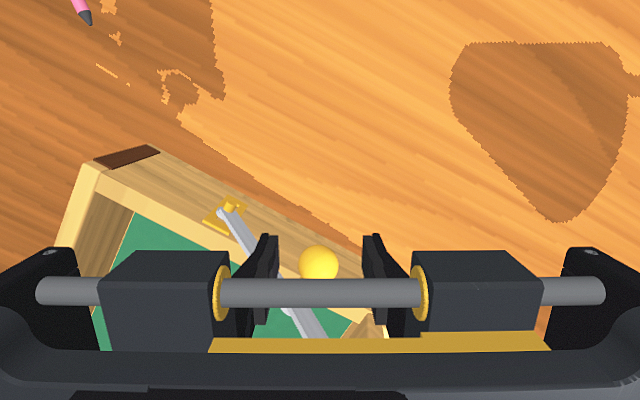

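View pics/s14.png

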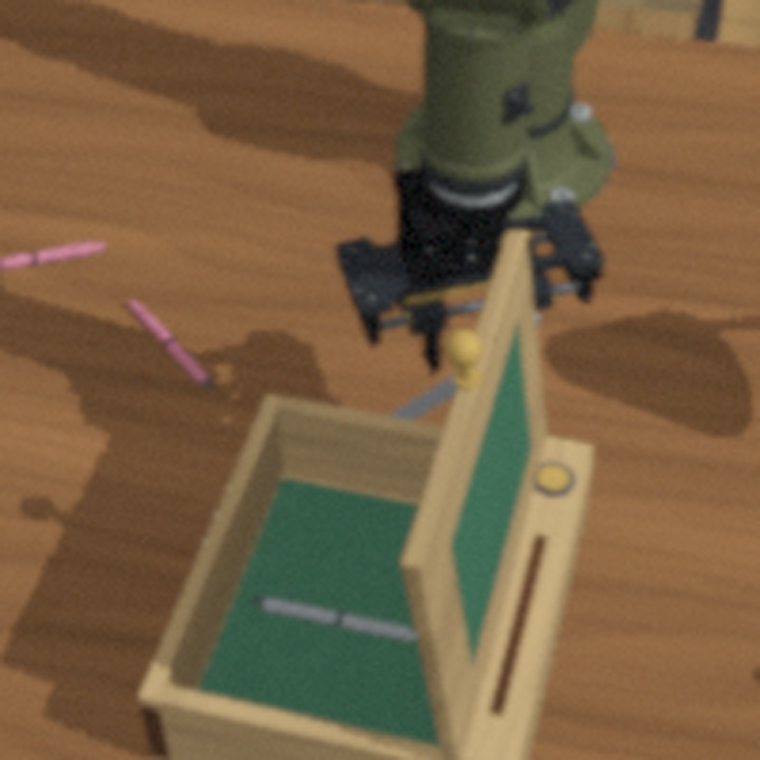

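```bash
python3 - <<'E'
from h import *
import pickle
W=pickle.load(open("im6.pkl","rb"))["wrist"]
hsv=cv2.cvtColor(W["img"],cv2.COLOR_RGB2HSV)
m=cv2.inRange(hsv,(20,170,140),(32,255,255));m[:235]=0;m[280:]=0;m[:,:290]=0;m[:,352:]=0
ys,xs=np.nonzero(m);print(xs.min(),xs.max(),ys.min(),ys.max())
st=ctrl.get_state();M=R.from_rotvec(st["tool_rot"]).as_matrix();p=st["position"]
cx=(xs.min()+xs.max())/2;r=(xs.max()-xs.min())/2
c,d=pix2ray(W,(cx,ys.min()+r));
for z in(.134,.137,.140):
  q=c+d*(z-c[2])/d[2]; print(z,(M.T@(q-p)*1000).round(1), q.round(4))
x,e=tri([pix2ray(W,(cx,ys.min()+r)),pix2ray(pickle.load(open("im4.pkl","rb"))["wrist"],(47,32)),pix2ray(pickle.load(open("im5.pkl","rb"))["wrist"],(322.5,219.3))]);print(x,e,(M.T@(x-p)*1000).round(1))
E
```

```text
298 337 245 277
0.134 [-0.7 -3.7 -6. ] [0.4259 0.0328 0.134 ]
0.137 [-0.6 -6.7 -4.3] [0.4244 0.0321 0.137 ]
0.14 [-0.6 -9.7 -2.7] [0.4229 0.0313 0.14  ]
[0.42477158 0.03240709 0.13659734] [np.float64(0.0002701013991615359), np.float64(7.658294124320788e-05), np.float64(0.0002186998147546781)] [-0.5 -6.3 -4.8]
```

Call:
{"method": "drive_tool", "body": {"increments": "0 2 0 0 120; 0 0 0 0 170; 0 0 0 0 255; 0 0 0 0 255; 0 0 0 0 255; 0 0 0 0 255; 0 0 0 0 255", "squeeze": 8}}

```text
time: 32.08
position: [0.4203, 0.0297, 0.1278]
tool_rot: [-0.947, -1.551, 1.551]
ft_force: [3.8, -3.7, -3.8]
grip_width: 0.24
```

```bash
cat >> h.py <<'E'
def seg(psis,As,zf=.065,off=(-.5,-8,-5)):
    # psis deg list, As heading a deg list (tool x heading desk = 90+a)
    rows=[];prev=None
    for ps,a in zip(psis,As):
        k=np.array([-.187,-.04+.095*np.cos(np.radians(ps)),zf+.095*np.sin(np.radians(ps))])
        kw=world(k); h=np.radians(90+a)+YAW
        X=np.array([np.cos(h),np.sin(h),0]);Z=np.array([-np.sin(h),np.cos(h),0]);Y=np.array([0,0,-1.])
        t=kw-(off[0]*X+off[1]*Y+off[2]*Z)/1000
        if prev is not None:
            d=(t-prev[0])*1000; X0,Y0,Z0,a0=prev[1:]
            rows.append("%.1f %.1f %.1f %.1f"%(d@X0,d@Y0,d@Z0,-(a-a0)))
        prev=(t,X,Y,Z,a)
    print("; ".join(rows)); print("end tcp",prev[0].round(4))
E
python3 - <<'E'
from h import *
sh()
from link import *
for ps in (50,52,55,58,60,65,70): print(ps, lid_from_knob(np.radians(ps),.065)[1] if lid_from_knob(np.radians(ps),.065) else None)
seg([48.7,50,51.5,53,55,57,59,61],[30]*8)
seg(np.arange(61,98,3),[30]*13)
E
```

```text
t 32.08 p [0.4203 0.0297 0.1278] ang 117.25 tilt -1.0 F [ 3.76 -3.69 -3.8 ] g 0.24 q [ 0.88 -0.11 -0.95  2.08 -0.1   1.13  2.02]
50 1.4470725105520654
52 1.4486639773729297
55 1.4458986178874536
58 1.4378253256916258
60 1.429901834882031
65 1.4026290168447735
70 1.3666173725647945
-1.4 -1.4 0.8 0.0; -1.7 -1.6 1.0 0.0; -1.7 -1.5 1.0 0.0; -2.3 -1.9 1.3 0.0; -2.4 -1.9 1.4 0.0; -2.4 -1.8 1.4 0.0; -2.5 -1.7 1.4 0.0
end tcp [0.4193 0.014  0.1401]
-3.8 -2.3 2.2 0.0; -3.9 -2.1 2.3 0.0; -4.0 -1.8 2.3 0.0; -4.1 -1.6 2.4 0.0; -4.2 -1.3 2.4 0.0; -4.2 -1.1 2.4 0.0; -4.2 -0.8 2.5 0.0; -4.3 -0.6 2.5 0.0; -4.3 -0.3 2.5 0.0; -4.3 -0.0 2.5 0.0; -4.3 0.2 2.5 0.0; -4.3 0.5 2.5 0.0
end tcp [ 0.4166 -0.0436  0.1513]
```

Call:
{"method": "drive_tool", "body": {"increments": "-1.4 -1.4 0.8 0 255; -1.7 -1.6 1 0 255; -1.7 -1.5 1 0 255; 0 0 0 0 255", "squeeze": 8}}

```text
time: 32.58
position: [0.4199, 0.0248, 0.1324]
tool_rot: [-0.946, -1.551, 1.55]
ft_force: [5.5, -2.1, -5.3]
grip_width: 0.239
```

```bash
python3 - <<'E'
from h import *
sh()
W=get_image("wrist");save(W,"w15")
E
```

```text
t 32.58 p [0.4199 0.0248 0.1324] ang 117.26 tilt -1.0 F [ 5.46 -2.14 -5.3 ] g 0.239 q [ 0.88 -0.12 -0.93  2.07 -0.11  1.14  2.04]
```

View pics/w15.png

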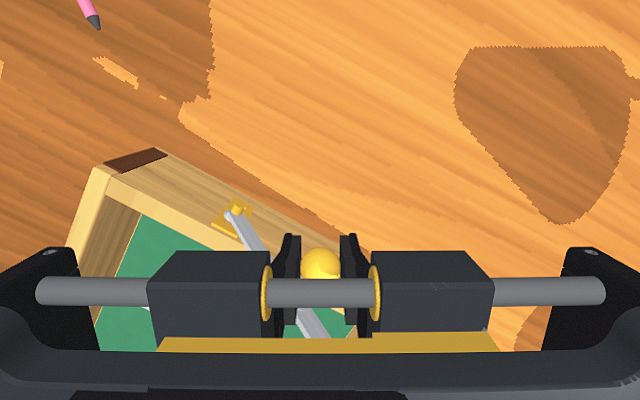

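The ball at (320,264) is gripped, and the knob follows the hand up and forward. Continuing around the circle.

Call:
{"method": "drive_tool", "body": {"increments": "-2.3 -1.7 1 0 255; -2.4 -1.7 1.1 0 255; -2.4 -1.6 1.2 0 255; -2.5 -1.5 1.3 0 255; 0 0 0 0 255"}}

```text
time: 33.25
position: [0.4194, 0.0151, 0.1391]
tool_rot: [-0.943, -1.551, 1.55]
ft_force: [-1.7, 2.3, 3.1]
grip_width: 0.24
```

```bash
python3 - <<'E'
from h import *
sh()
S=get_image("scene");crop(S,"s16",220,80,420,280,3.8)
E
```

```text
t 33.25 p [0.4194 0.0151 0.1391] ang 117.31 tilt -1.0 F [-1.67  2.28  3.11] g 0.24 q [ 0.89 -0.13 -0.92  2.07 -0.11  1.16  2.07]
```

View pics/s16.png

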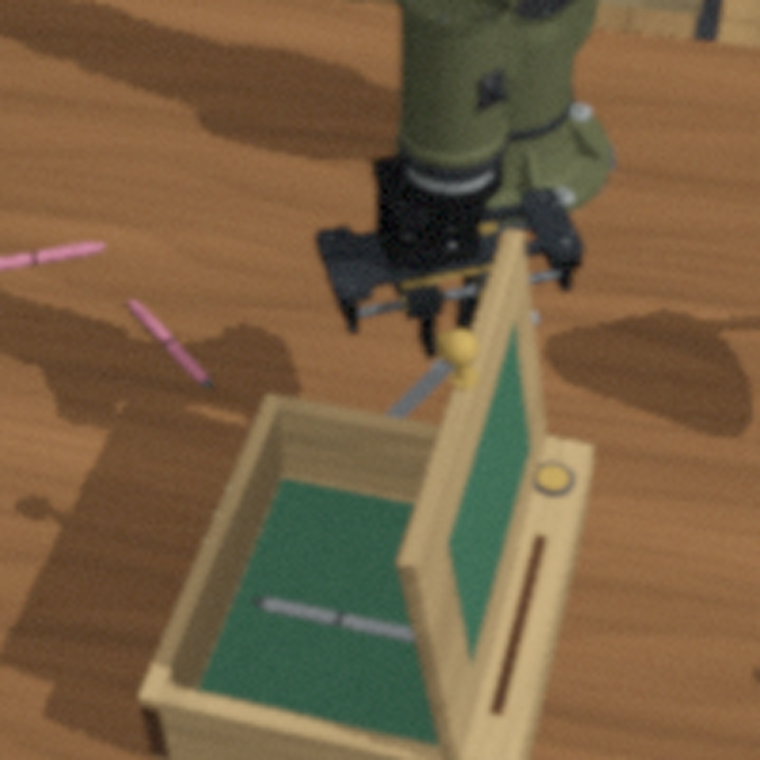

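Call:
{"method": "drive_tool", "body": {"increments": "-3.8 -2.5 2.1 0 255; -3.9 -2.1 2.2 0 255; -4 -1.8 2.3 0 255; -4.1 -1.6 2.3 0 255; 0 0 0 0 255"}}

```text
time: 33.92
position: [0.4186, -0.0046, 0.1468]
tool_rot: [-0.945, -1.549, 1.551]
ft_force: [-4.6, 2.2, 4.0]
grip_width: 0.244
```

```bash
python3 - <<'E'
from h import *
sh()
E
```

```text
t 33.92 p [ 0.4186 -0.0046  0.1468] ang 117.23 tilt -1.0 F [-4.59  2.22  4.05] g 0.244 q [ 0.91 -0.14 -0.88  2.06 -0.12  1.17  2.12]
```

Call:
{"method": "drive_tool", "body": {"increments": "-4 -1.7 2.8 0 255; -4.2 -1.2 2.5 0 255; -4.2 -0.9 2.5 0 255; -4.3 -0.6 2.5 0 255; -4.3 -0.4 2.5 0 255; -4.3 -0.1 2.5 0 255; 0 0 0 0 255", "squeeze": 10}}

```text
time: 34.8
position: [0.4172, -0.0341, 0.1517]
tool_rot: [-0.946, -1.55, 1.551]
ft_force: [-1.0, -0.9, -0.1]
grip_width: 0.237
```

```bash
python3 - <<'E'
from h import *
sh()
S=get_image("scene");crop(S,"s17",220,80,420,280,3.8)
seg([91,94,97,100,103,106,109,112,115,118],[30,27,24,21,18,15,12,9,7,5])
E
```

```text
t 34.8 p [ 0.4172 -0.0341  0.1517] ang 117.24 tilt -1.0 F [-1.03 -0.93 -0.05] g 0.237 q [ 0.93 -0.14 -0.84  2.06 -0.11  1.18  2.19]
-4.0 0.2 2.5 3.0; -4.2 0.5 2.2 3.0; -4.2 0.7 2.0 3.0; -4.3 1.0 1.7 3.0; -4.3 1.2 1.5 3.0; -4.3 1.5 1.2 3.0; -4.3 1.7 0.9 3.0; -4.3 2.0 0.7 2.0; -4.2 2.2 0.5 2.0
end tcp [ 0.4146 -0.0744  0.1409]
```

View pics/s17.png

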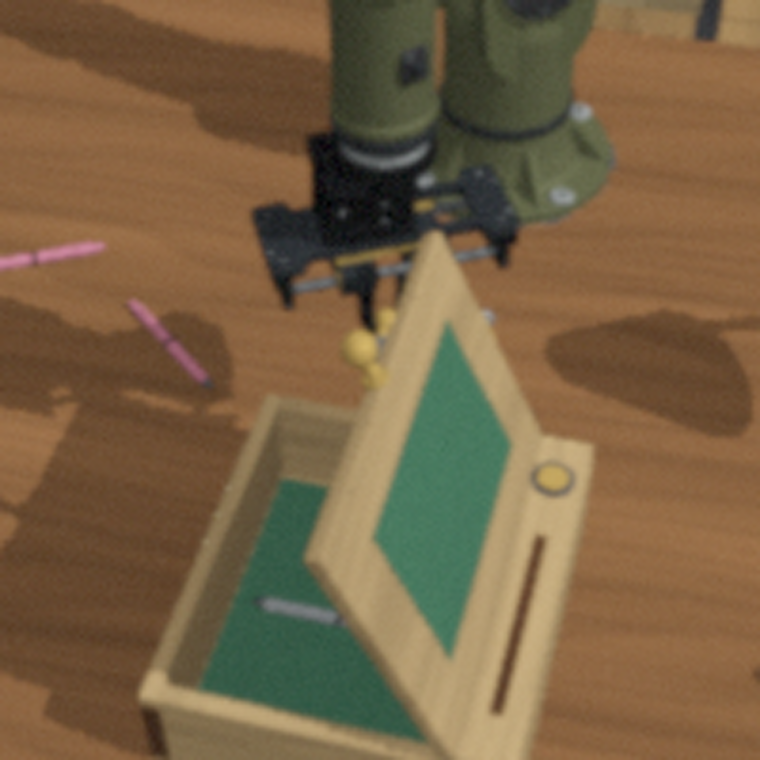

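Call:
{"method": "drive_tool", "body": {"increments": "-4 0.2 2.5 3 255; -4.2 0.5 2.2 3 255; -4.2 0.7 2 3 255; -4.3 1 1.7 3 255; 0 0 0 0 255", "squeeze": 12}}

```text
time: 35.48
position: [0.4161, -0.0525, 0.1493]
tool_rot: [-1.072, -1.403, 1.403]
ft_force: [-0.3, -2.0, -0.7]
grip_width: 0.238
```

```bash
python3 - <<'E'
from h import *
sh()
E
```

```text
t 35.48 p [ 0.4161 -0.0525  0.1493] ang 105.29 tilt -1.0 F [-0.34 -1.96 -0.71] g 0.238 q [ 0.97 -0.14 -0.83  2.06 -0.11  1.18  2.02]
```

Call:
{"method": "drive_tool", "body": {"increments": "-4.3 1.2 1.5 3 255; -4.3 1.5 1.2 3 255; -4.3 1.7 0.9 3 255; -4.3 2 0.7 2 255; -4.2 2.2 0.5 2 255; 0 0 0 0 255", "squeeze": 16}}

```text
time: 36.22
position: [0.4147, -0.0743, 0.1405]
tool_rot: [-1.191, -1.238, 1.238]
ft_force: [-0.2, -1.7, -2.6]
grip_width: 0.236
```

```bash
python3 - <<'E'
from h import *
sh()
S=get_image("scene");crop(S,"s18",220,80,420,280,3.8)
seg([118,121,124,127,130,133,136,139,142,145,148,151,154],[5]*13)
E
```

```text
t 36.23 p [ 0.4147 -0.0743  0.1405] ang 92.26 tilt -1.0 F [-0.16 -1.69 -2.57] g 0.236 q [ 1.01 -0.12 -0.83  2.06 -0.09  1.16  1.83]
-4.3 2.4 0.4 0.0; -4.2 2.7 0.4 0.0; -4.0 2.9 0.4 0.0; -3.9 3.1 0.3 0.0; -3.7 3.3 0.3 0.0; -3.5 3.5 0.3 0.0; -3.3 3.7 0.3 0.0; -3.2 3.8 0.3 0.0; -2.9 4.0 0.3 0.0; -2.7 4.1 0.2 0.0; -2.5 4.3 0.2 0.0; -2.3 4.4 0.2 0.0
end tcp [ 0.4127 -0.1152  0.0986]
```

View pics/s18.png

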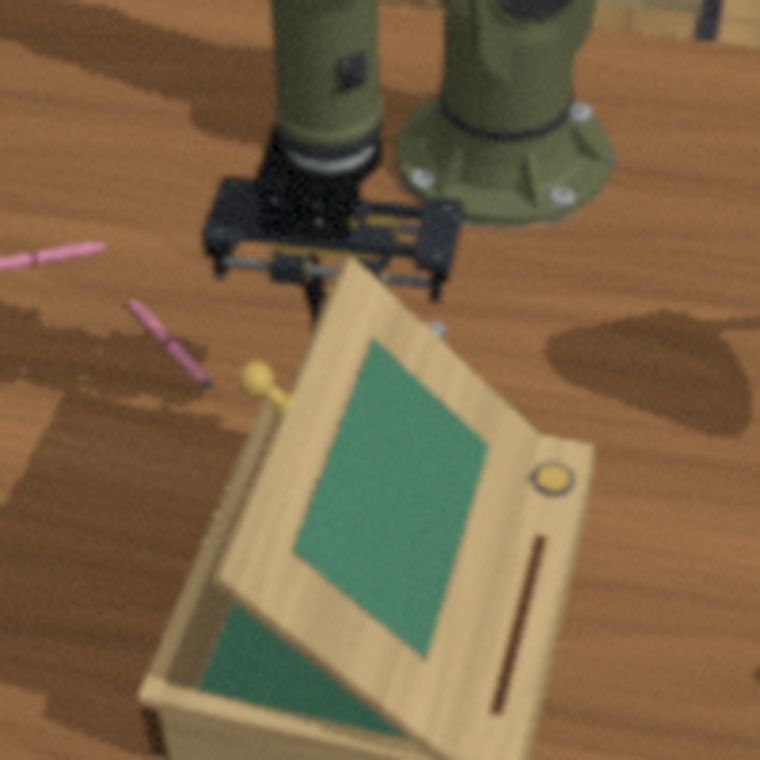

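Call:
{"method": "drive_tool", "body": {"increments": "0 0 0 0 255; -4.3 2.4 0.4 0 255; -4.2 2.7 0.4 0 255; -4 2.9 0.4 0 255; -3.9 3.1 0.3 0 255; -3.7 3.3 0.3 0 255; 0 0 0 0 255", "squeeze": 25}}

```text
time: 37.15
position: [0.4133, -0.0948, 0.1258]
tool_rot: [-1.19, -1.237, 1.239]
ft_force: [-0.5, -2.8, -5.1]
grip_width: 0.226
```

```bash
python3 - <<'E'
from h import *
sh()
E
```

```text
t 37.15 p [ 0.4133 -0.0948  0.1258] ang 92.25 tilt -1.0 F [-0.45 -2.75 -5.06] g 0.226 q [ 1.03 -0.08 -0.82  2.08 -0.07  1.12  1.85]
```

```bash
python3 - <<'E'
from h import *
W=get_image("wrist");save(W,"w19")
S=get_image("scene");crop(S,"s19",220,80,420,280,3.8)
E
```

```text
(no output)
```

View pics/w19.png

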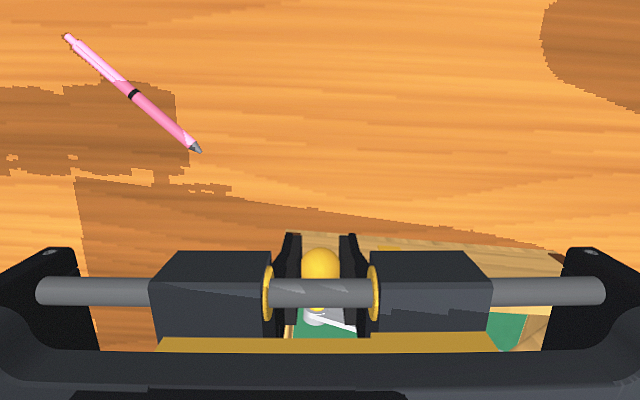

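View pics/s19.png

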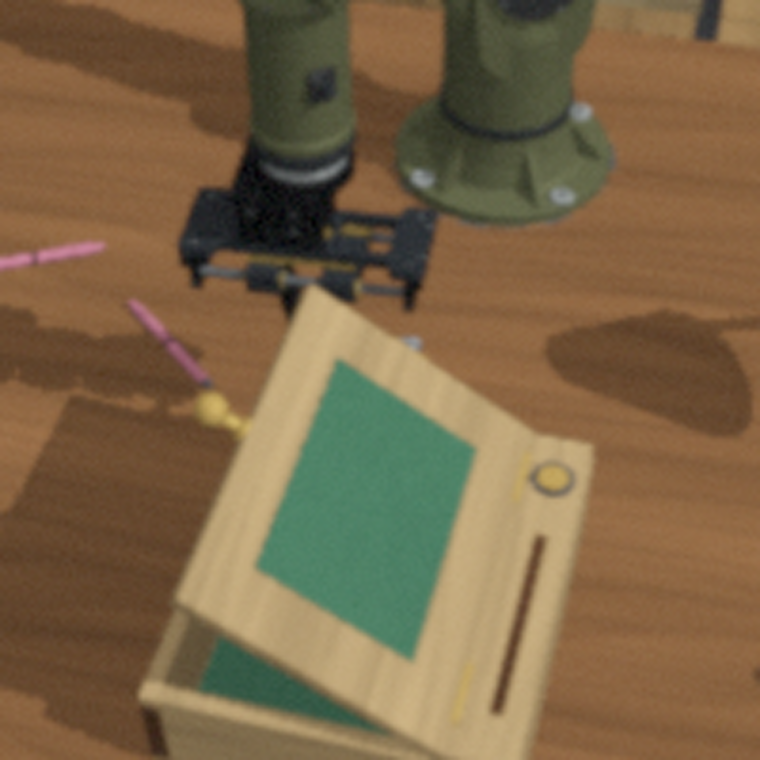

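The ball is still seated at (321,263), with the lid at about 0.6. Continuing, with a firmer grip for the vertical part.

Call:
{"method": "drive_tool", "body": {"increments": "-3.5 3.5 0.3 0 255; -3.3 3.7 0.3 0 255; -3.2 3.8 0.3 0 255; -2.9 4 0.3 0 255; 0 0 0 0 255", "squeeze": 30}}

```text
time: 37.88
position: [0.4128, -0.1069, 0.1107]
tool_rot: [-1.189, -1.238, 1.238]
ft_force: [-0.6, -0.7, -5.0]
grip_width: 0.234
```

```bash
python3 - <<'E'
from h import *
sh()
S=get_image("scene");crop(S,"s20",220,80,420,280,3.8)
seg(np.r_[145:171:2.5],[5]*11)
from link import *
for ps in (160,162,164,166,168,169,170,171,172): print(ps,lid_from_knob(np.radians(ps),.065)[1:2],end=' ')
E
```

```text
t 37.88 p [ 0.4128 -0.1069  0.1107] ang 92.28 tilt -1.0 F [-0.64 -0.66 -4.96] g 0.234 q [ 1.04 -0.05 -0.81  2.09 -0.04  1.09  1.85]
-2.3 3.4 0.2 0.0; -2.1 3.5 0.2 0.0; -2.0 3.6 0.2 0.0; -1.8 3.7 0.2 0.0; -1.7 3.8 0.1 0.0; -1.5 3.9 0.1 0.0; -1.3 3.9 0.1 0.0; -1.2 4.0 0.1 0.0; -1.0 4.0 0.1 0.0; -0.8 4.1 0.1 0.0
end tcp [ 0.4123 -0.1233  0.0735]
160 (np.float64(0.17874575163721995),) 162 (np.float64(0.14612615305538518),) 164 (np.float64(0.11286304585107877),) 166 (np.float64(0.07872896111120582),) 168 (np.float64(0.04333673161807673),) 169 (np.float64(0.024961629291567436),) 170 (np.float64(0.005942996521015161),) 171 (np.float64(-0.01396940089105761),) 172 (np.float64(-0.03522063810144712),)
```

View pics/s20.png

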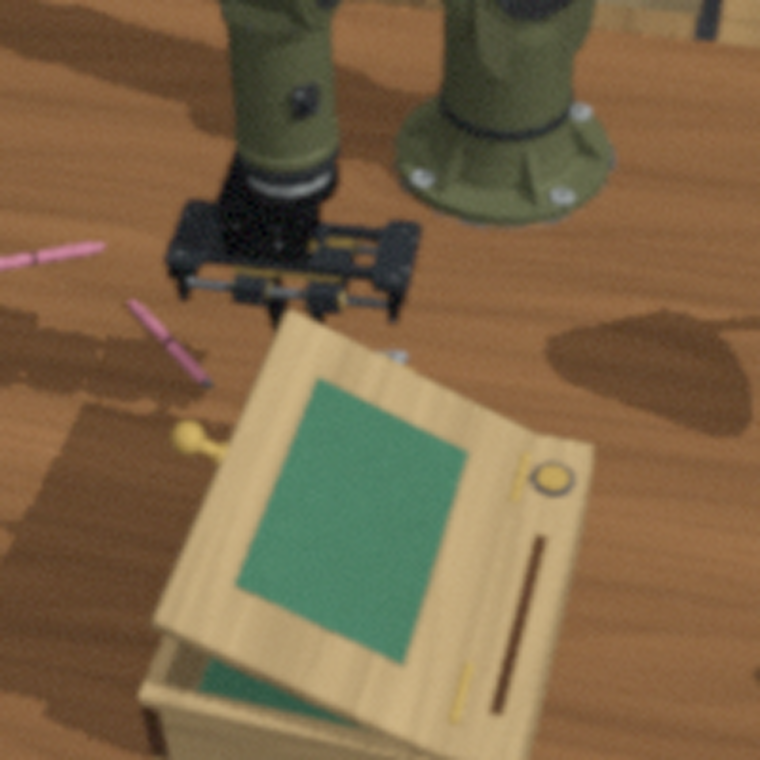

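Call:
{"method": "drive_tool", "body": {"increments": "-2.3 3.4 0.2 0 255; -2.1 3.5 0.2 0 255; -2 3.6 0.2 0 255; -1.8 3.7 0.2 0 255; 0 0 0 0 255", "squeeze": 35}}

```text
time: 38.55
position: [0.4122, -0.1152, 0.0966]
tool_rot: [-1.189, -1.238, 1.238]
ft_force: [-0.9, -0.5, -4.2]
grip_width: 0.225
```

```bash
python3 - <<'E'
from h import *
sh()
E
```

```text
t 38.55 p [ 0.4122 -0.1152  0.0966] ang 92.29 tilt -1.0 F [-0.95 -0.54 -4.16] g 0.225 q [ 1.04 -0.02 -0.81  2.1  -0.02  1.06  1.85]
```

Call:
{"method": "drive_tool", "body": {"increments": "-1.7 3.8 0.1 0 255; -1.5 3.9 0.1 0 255; -1.3 3.9 0.1 0 255; 0 0 0 0 255"}}

```text
time: 39.05
position: [0.4121, -0.1198, 0.085]
tool_rot: [-1.19, -1.238, 1.239]
ft_force: [-1.9, 0.7, -5.8]
grip_width: 0.226
```

```bash
python3 - <<'E'
from h import *
sh()
S=get_image("scene");crop(S,"s21",220,140,380,300,4)
E
```

```text
t 39.05 p [ 0.4121 -0.1198  0.085 ] ang 92.28 tilt -1.0 F [-1.85  0.73 -5.79] g 0.226 q [ 1.04 -0.   -0.81  2.11 -0.    1.03  1.84]
```

View pics/s21.png

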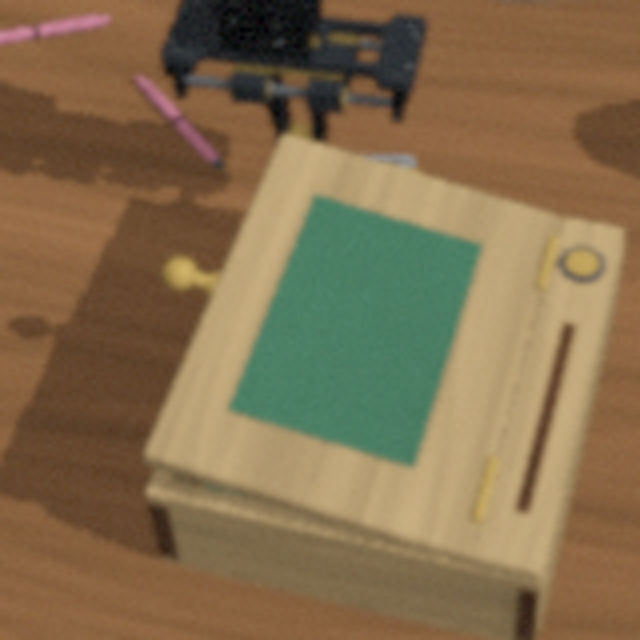

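Call:
{"method": "drive_tool", "body": {"increments": "-0.6 2 0 0 255; -0.5 2 0 0 255; -0.5 2 0 0 255; -0.5 2 0 0 255; 0 0 0 0 255"}}

```text
time: 39.72
position: [0.4122, -0.1221, 0.0772]
tool_rot: [-1.19, -1.238, 1.239]
ft_force: [-2.5, -2.2, -5.5]
grip_width: 0.227
```

Call:
{"method": "drive_tool", "body": {"increments": "-0.4 1.3 0 0 255; -0.3 1.2 0 0 255; 0 0 0 0 255"}}

```text
time: 40.1
position: [0.4123, -0.1227, 0.0748]
tool_rot: [-1.19, -1.238, 1.239]
ft_force: [-3.3, -2.0, -6.6]
grip_width: 0.227
```

```bash
python3 - <<'E'
from h import *
sh()
S=get_image("scene");crop(S,"s22",220,140,380,300,4)
E
```

```text
t 40.1 p [ 0.4123 -0.1227  0.0748] ang 92.29 tilt -1.0 F [-3.32 -1.97 -6.56] g 0.227 q [ 1.04  0.02 -0.81  2.12  0.02  1.01  1.83]
```

View pics/s22.png

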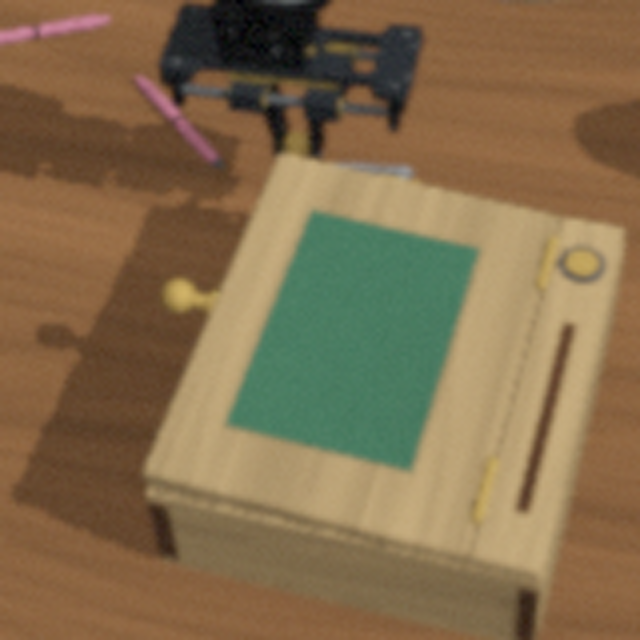

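Call:
{"method": "drive_tool", "body": {"increments": "-0.2 0.7 0 0 255; -0.2 0.7 0 0 255; 0 0 0 0 255"}}

```text
time: 40.52
position: [0.4124, -0.123, 0.0736]
tool_rot: [-1.19, -1.238, 1.239]
ft_force: [-3.2, -2.2, -4.8]
grip_width: 0.23
```

Call:
{"method": "drive_tool", "body": {"increments": "-0.1 0.6 0 0 255; -0.1 0.6 0 0 255; 0 0 0 0 255"}}

```text
time: 40.9
position: [0.4124, -0.1233, 0.0723]
tool_rot: [-1.19, -1.238, 1.239]
ft_force: [-4.3, -2.6, -6.5]
grip_width: 0.231
```

Call:
{"method": "drive_tool", "body": {"increments": "-0.1 0.5 0 0 255; 0 0.5 0 0 255; 0 0 0 0 255"}}

```text
time: 41.28
position: [0.4124, -0.1235, 0.0714]
tool_rot: [-1.19, -1.238, 1.239]
ft_force: [-4.4, -3.6, -5.2]
grip_width: 0.227
```

Call:
{"method": "drive_tool", "body": {"increments": "-0.1 0.5 0 0 255; 0 0.5 0 0 255; 0 0 0 0 255"}}

```text
time: 41.65
position: [0.4123, -0.1237, 0.0703]
tool_rot: [-1.19, -1.238, 1.239]
ft_force: [-3.9, -3.9, -7.5]
grip_width: 0.225
```

```bash
python3 - <<'E'
from h import *
sh()
S=get_image("scene");crop(S,"s23",220,140,380,300,4)
E
```

```text
t 41.65 p [ 0.4123 -0.1237  0.0703] ang 92.28 tilt -1.0 F [-3.87 -3.9  -7.54] g 0.225 q [ 1.04  0.03 -0.81  2.12  0.03  1.    1.83]
```

View pics/s23.png

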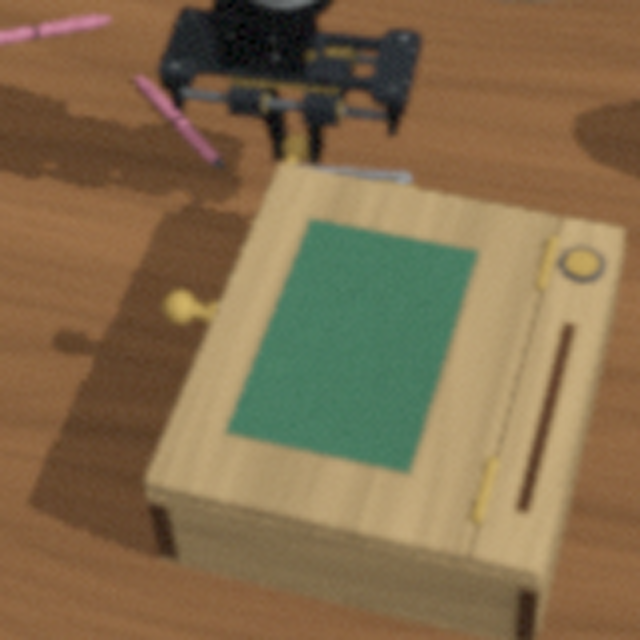

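```bash
python3 - <<'E'
from h import *
import pickle
S0=pickle.load(open("im0.pkl","rb"))["scene"]["img"];S=get_image("scene")["img"]
def cen(I,x0,y0,x1,y1):
    h=cv2.cvtColor(I,cv2.COLOR_RGB2HSV);m=cv2.inRange(h,(18,110,120),(35,255,255))[y0:y1,x0:x1].astype(float)
    ys,xs=np.nonzero(m);return xs.mean()+x0,ys.mean()+y0,len(xs)
print(cen(S0,255,205,272,228),cen(S,255,205,272,228))
# green panel corners
for I in(S0,S):
    h=cv2.cvtColor(I,cv2.COLOR_RGB2HSV);m=cv2.inRange(h,(65,80,60),(95,255,255))[180:280,260:345];n,l,s,c=cv2.connectedComponentsWithStats(m);j=1+np.argmax(s[1:,4]);print(s[j],c[j])
E
```

```text
(np.float64(265.7671232876712), np.float64(216.42465753424656), 73) (np.float64(265.7948717948718), np.float64(216.64102564102564), 78)
[  18   16   60   61 2378] [48.35029437 45.96846089]
[  18   16   60   61 2381] [48.35111298 45.96136077]
```

Call:
{"method": "drive_tool", "body": {"increments": "0 0.5 0 0 255; 0 0.5 0 0 255; 0 0 0 0 255"}}

```text
time: 42.12
position: [0.4125, -0.1238, 0.0696]
tool_rot: [-1.191, -1.238, 1.239]
ft_force: [-4.7, -3.2, -3.6]
grip_width: 0.228
```

Call:
{"method": "drive_tool", "body": {"increments": "0 0.5 0 0 255; 0 0.5 0 0 255; 0 0 0 0 255"}}

```text
time: 42.5
position: [0.4127, -0.1238, 0.069]
tool_rot: [-1.191, -1.238, 1.239]
ft_force: [-5.5, -3.8, -0.7]
grip_width: 0.228
```

```bash
python3 - <<'E'
from h import *
sh()
S=get_image("scene")["img"]
h=cv2.cvtColor(S,cv2.COLOR_RGB2HSV);m=cv2.inRange(h,(18,110,120),(35,255,255))[205:228,255:272]
ys,xs=np.nonzero(m);print(xs.mean()+255,ys.mean()+205,len(xs))
W=get_image("wrist");save(W,"w24")
E
```

```text
t 42.5 p [ 0.4127 -0.1238  0.069 ] ang 92.28 tilt -1.0 F [-5.51 -3.8  -0.71] g 0.228 q [ 1.04  0.03 -0.81  2.12  0.03  1.    1.82]
265.6842105263158 216.44736842105263 76
```

View pics/w24.png

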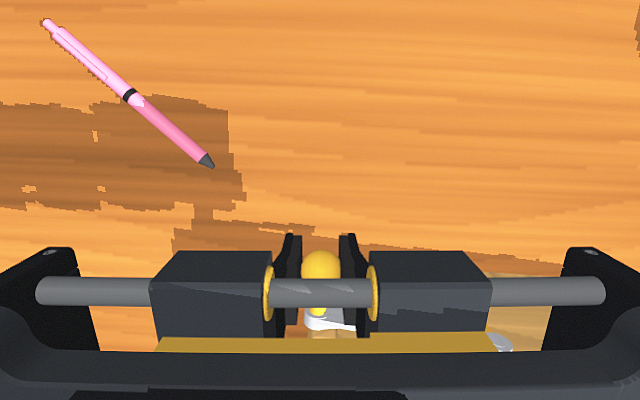

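The lid no longer follows: the vertical load fell from -7.5 N to -0.7 N over the last 2 mm, and the pull is back at its starting pixel, so the lid is shut. I ease the grip, open and rise.

Call:
{"method": "drive_tool", "body": {"increments": "0 0 0 0 255; 0 0 0 0 255; 0 0 0 0 255; 0 0 0 0 200; 0 0 0 0 140; 0 0 0 0 110; 0 0 0 0 110", "squeeze": 4}}

```text
time: 43.48
position: [0.4127, -0.1229, 0.0683]
tool_rot: [-1.19, -1.239, 1.239]
ft_force: [-0.3, 0.9, -0.1]
grip_width: 0.497
```

Call:
{"method": "drive_tool", "body": {"increments": "0 -10 0 0 110; 0 -25 0 0 110; 0 -40 0 0 110; 0 -40 5 0 110; 0 -40 5 0 110; 0 -20 0 0 110; 0 0 0 0 110; 0 0 0 0 110"}}

```text
time: 44.48
position: [0.4021, -0.1233, 0.2427]
tool_rot: [-1.189, -1.238, 1.239]
ft_force: [-0.1, 0.2, -0.2]
grip_width: 0.568
```

```bash
python3 - <<'E'
from h import *
import pickle
sh()
S0=pickle.load(open("im0.pkl","rb"))["scene"]["img"]
S=get_image("scene");save(S,"s25");I=S["img"]
for J in(S0,I):
    h=cv2.cvtColor(J,cv2.COLOR_RGB2HSV);m=cv2.inRange(h,(18,110,120),(35,255,255))[205:228,255:272]
    ys,xs=np.nonzero(m);print(xs.mean()+255,ys.mean()+205,len(xs))
T=get_image("top");save(T,"t25");save(get_image("wrist"),"w25")
E
```

```text
t 44.48 p [ 0.4021 -0.1233  0.2427] ang 92.3 tilt -1.0 F [-0.08  0.19 -0.21] g 0.568 q [ 1.08 -0.21 -0.73  1.92 -0.14  1.38  2.  ]
265.7671232876712 216.42465753424656 73
265.8076923076923 216.6025641025641 78
```

View pics/s25.png

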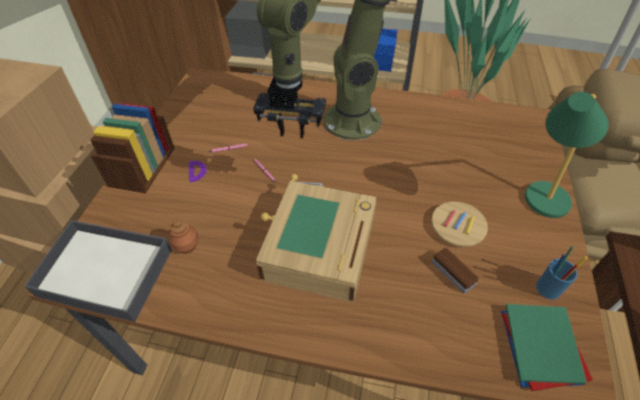

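View pics/t25.png

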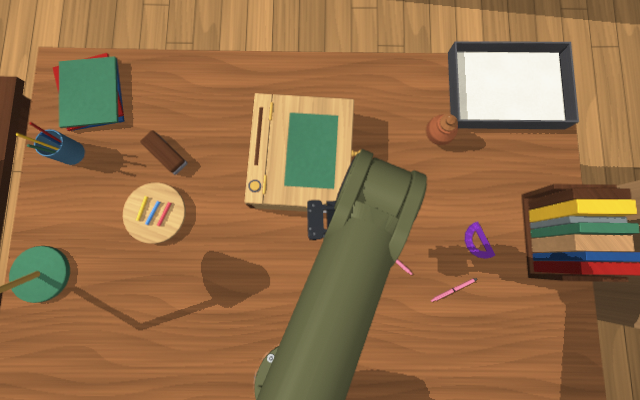

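The lid is shut, with the pull within 0.2 px of its starting pixel. The hand is clear with near-zero force, and the bystanders look unmoved. Handing in.

```bash
python3 - <<'E'
from h import *
print(workorder.close_job()); sh()
E
```

```text
the job is handed in; nothing more can be done
None
the job is handed in; nothing more can be done
```

The chrome pen is on the desk's floor, the lid is shut, and I handed the job in at about 44.5 s of the 72 s allowed. Handing in reports no verdict.

- **Opening:** I raised the lid by its pull and felt the stop at about 1.45 rad, with up to about 5 N along y. The lid then resisted about 4.4 N of push back and stood by itself once I let go.
- **Pen:** I set the chrome pen down on the green floor and let go. The scene pictures showed it lying there until the lid hid it.
- **Closing:** I broke the stay by the knob and kept hold of it the whole way down, at an estimated 0.5 rad/s at most.

**Last checks:** the pull is back within 0.2 px of where it started, the load on the knob had fallen to near zero before I released it, and the bystanders look unmoved. The force on the hand is near zero.

**Not confirmed:**
- **Pen after closing:** I couldn't see it once the lid was shut.
- **Slip of the stay's foot:** I couldn't measure it directly. Pull at the stop stayed at about 5 N, and vertical force on the knob stayed under 8 N against the clamp's 22 N.
- **Camera heights:** height readings of the pull and knob differed by up to about 10 mm between views, so near contact I relied on the wrist camera and the felt force.

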